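Tighten the recessed pipe-clamp screw with a T-handle hex key

ROBOT

A 6-joint arm with a two-finger parallel gripper is mounted at the origin on the work surface. World frame = base frame: x ahead of the robot, y to its left, z up, the work surface at z = 0. Lengths are in m, angles in rad, forces in N, time in s.
With the tool pointing down it reaches from about 0.35 to 0.875 m from the base axis. Payload 15.5 kg.
Tool frame: the origin (TCP) lies on the centre line of the jaws, within the pads' length; the fingertips stand 25 mm ahead of it and the grasp point (between the pads) lies 6 mm ahead of it; z points along the fingers, x is the direction in which the jaws open and shut, and the axes are right-handed (so a half turn about z gives the same grasp; the last joint's range is limited). The gripper opens to 85 mm and grips with 20 to 120 N. Pads are 22 mm wide; open, the fingers measure 114 mm over their backs; the gripper's body (76 mm by 85 mm) begins 54 mm behind the grasp point. The pads swing forward as they close: fully open they stand 13 mm farther back than shut.
Start: joints at [1.226, 0.494, 1.345, -0, 1.302, -0.096], TCP at [0.154, 0.606, 0.256] pointing down, gripper open.
Joint ranges: [-2.91, 2.91], [-0.82, 2.16], [0.22, 2.67], [-1.22, 4.37], [0.12, 2.79], [-3.08, 3.08]. Speed limits (rad/s): [1.89, 1.89, 2.57, 3.01, 3.01, 3.01].

INTERFACE

Orientations are given as a unit quaternion [w, x, y, z].
In Python, from bench import * gives the robot as it stands.
- The arm moves only by the tool jog_arm, never from a script. Its argument "deltas" is a list of rows, each an object with "xyz": the shift along the world's x, y, z in mm, a list of three; "spin": the turn about the world's z in degrees; "hand": the opening, from 0 (shut) to 1 (fully open). A call has 1 to 5 rows; each row shifts and turns the commanded pose from where the row before left it; what a row does not reach is not made up. A row lasts 1/12 s, in which the tool goes at most 41.7 mm and 7.16 degrees, less where a joint would pass 70% of its speed; a pose out of reach is approached as far as the arm can. A call with a gripper value outside its range is refused whole. The fingers move at their own pace and stop on an object; "force" is the grip in N (left out, the last holds). Time passes only in rows, so rows that do not move let the fingers close. It gives the time, the measured TCP pose, the force and the opening at its end, in the units of the state.
- get_obs(): the state, without advancing time (a new reading comes with each control period).
- snapshot(name): name is "scene" or "top" or "wrist"; returns a dict with "color" (420x560x3 uint8, red, green, blue), "fx", "fy", "cx", "cy" (pixels), "R" (3x3) and "t" (3): a world point X has camera coordinates R X + t. Camera axes: x right, y down, z forward; pixel columns grow to the right and rows downward; lengths in m; the calibration is good to about 2 mm. A picture is of the moment at which its call begins. There is no depth.
- sign_off(): hands the job in, once; it reports no verdict.
The state is a dict: "time": time; "qpos": joint angles; "qvel": joint speeds; "joint_torque": joint torques, N m; "ee_pos": TCP position; "ee_rot": TCP orientation; "force": force on the tool from outside, world axes, zero at the start; "ft_torque": the same for the moment, N m; "width": finger opening in m.
Only numpy, scipy, OpenCV 4.12 (cv2) and the standard library are available. Lean on these libraries where they do the work, as an engineer would, in place of code of your own. Each camera call takes 0.05 s, during which the arm holds its last target.

TASK

Take the red T-handle hex key from the blue rack and, before turning anything, seat it fully home in the socket of the recessed cap screw on the refrigeration unit's pipe clamp, pressing gently while you feel for the angle at which the hex drops in. Then turn the screw clockwise with the key, keeping it fully home, until the screw just comes up against its stop, and stand the key back upright in the empty pocket of the rack. Do not lean on the key or wrench it against the stop, and leave the yellow key, the spare screw and the brass fitting where they stand.

Things in the scene. Friction and masses are not known exactly. Their poses are not given: they have to be found in the camera images.
- key: red T-handle hex key, loose, about 0.2 kg, upright in one of the two rack pockets, tip on its floor. Steel hex shank 14 mm across flats, 100 mm long below the handle, last 1.5 mm bevelled to 11.6 mm. Handle: flat-sided bar 84 (x) by 20 (y) by 24 mm tall, 100 to 124 mm above the tip, centred on the shank. Origin: centre of the tip; z up the shank, x along the bar; two of the hex flats face +x and -x.
- socket_mouth (a point): centre of the screw head's top face (vertical axis), mouth of its hex socket: 14.6 mm across flats, 12 mm deep. Fully home the key tip is 12 mm below this point; at a wrong angle it stops 0 to 2 mm below. The head sits 8 mm down in a 30 mm wide counterbore of the clamp block. The hex's angle is given by no reading: anything, repeating each 60 deg; the key drops in within about 5 deg of it.
- screw (a joint): angle (rad) the screw must still turn clockwise, seen from above, to its hard stop: 0 = against the stop; starts at 0.7 to 1.1. It does NOT tell the angle of the hex in the world. Friction holds the screw up to about 0.1 N m; the stop is rigid, and more than 0.3 N m against it is too much. The key has about 5 degrees of play either way in the socket.
- unit: the refrigeration unit, fixed: base sheet 270 x 400 x 6 mm (x -130 to 140, y -330 to 70 mm) with a grey pipe-clamp block (70 x 66 mm, top 70 mm above the table, screw at its centre), a copper line, a black compressor 170 mm tall (200 mm with its pipe) centred 225 mm to -y of the block, and a strip of four black coils. Origin: on the table under the block's centre; z up.
- rack: blue key rack, fixed, 75 x 180 x 60 mm, with two round pockets. Origin: on the table under its centre, y along its length, z up.
- pocket_a (a point): centre of the mouth of the rack's pocket at +y (52 mm from the rack's centre), 60 mm above the table. The pocket is a round hole 18 mm wide, 45 mm deep; z up.
- pocket_b (a point): the same for the pocket at -y.
- thin_key: bystander: a T-handle hex key like the red one but yellow and too thin for this screw (10 mm hex, 100 mm shank; bar 66 x 16 x 20 mm), standing in the other pocket of the rack. Origin at the tip, z up the shank, x along the bar.
- spare_screw: bystander: dark steel cap screw, 24 mm head, 45 mm tall, standing on its head on the unit's base sheet. Origin: centre of its underside.
- fitting: bystander: brass pipe fitting, 32 mm wide, 42 mm tall, standing on the unit's base sheet. Origin: centre of its underside.

How it is judged:
By the outcome, as a careful person would: the job done as asked, in the order asked, and still so for the second after the job is handed in, with the robot touching nothing.
It also fails if it takes over 72 s, if anything falls off the work surface, if the arm or the gripper's body presses on something with over 40 N, if the wrist force passes 120 N, or if a joint passes its speed limit or range.

## Working session

There is one attempt and no reset: what is moved stays moved. The work goes in short steps, Python scripts to look and compute and a tool call to move; the robot and the scene stay as the last step left them, time stands still between calls to the robot, and variables do not carry over. Pictures are saved under pics/ and viewed, and the job is handed in when it is done.

Besides the shell and the picture viewer there is one more tool, called as name([rows], argument=value, ...), one row to a line, values as JSON. jog_arm: Moves the arm, as the interface text tells. Its arguments: {"type":"object","properties":{"deltas":{"type":"array","items":{"type":"object","properties":{"xyz":{"type":"array","items":{"type":"number"}},"spin":{"type":"number"},"hand":{"type":"number"}}}},"force":{"type":"number"}},"required":["deltas"]}

```bash
ls; mkdir -p pics
python3 - <<'E'
from bench import *
import cv2,pickle
o=get_obs();print(o)
d={}
for n in("scene","top","wrist"):
    s=snapshot(n);d[n]=s;cv2.imwrite(f"pics/{n}0.png",s["color"][:,:,::-1]);print(n,s["fx"],s["cx"],s["cy"],s["R"],s["t"])
pickle.dump(d,open("s0.pkl","wb"))
E
```

```text
pics
{'time': 0.0, 'qpos': array([ 1.22649938e+00,  4.94185549e-01,  1.34616542e+00,  4.62838817e-05,
        1.30255855e+00, -9.54959195e-02]), 'qvel': array([-0.00029082, -0.00065514, -0.00084237, -0.0013914 ,  0.00178063,
       -0.00046116]), 'joint_torque': array([-2.58974636e-03, -8.82142067e+01, -3.83870494e+01, -1.81236924e-04,
        1.00029135e-02, -8.95698491e-06]), 'ee_pos': array([0.15375875, 0.60541566, 0.25568717]), 'ee_rot': array([ 3.33975923e-04,  7.89383767e-01,  6.13899694e-01, -5.67880554e-04]), 'force': array([-0.67756107, -0.28762804, -1.04711859]), 'ft_torque': array([ 0.03722471,  0.00493801, -0.03654797]), 'width': 0.08543477038284389}
scene 519.9002917142647 289.05040212969027 206.47976874265876 [[-0.10975722  0.99395769 -0.00120825]
 [ 0.7250888   0.07923596 -0.68408179]
 [-0.67985262 -0.07595901 -0.72940431]] [-0.05083439 -0.33962771  1.12114099]
top 422.6411792423751 275.8620149795206 206.13369483056997 [[ 0.0283688  -0.99944172  0.01764842]
 [-0.98606414 -0.03087577 -0.16347539]
 [ 0.16392903 -0.01276487 -0.98638954]] [0.07793636 0.53513786 0.6394221 ]
wrist 337.23075260482494 284.41437439634944 217.537873436342 [[ 2.46360916e-01  9.69178073e-01 -4.01048809e-04]
 [ 9.34748092e-01 -2.37499606e-01  2.64272476e-01]
 [ 2.56031841e-01 -6.54812891e-02 -9.64447975e-01]] [-0.62424613 -0.03440975  0.37857688]
```

View pics/scene0.png

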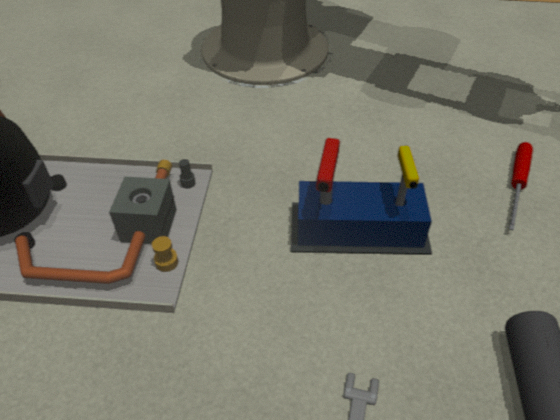

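View pics/top0.png

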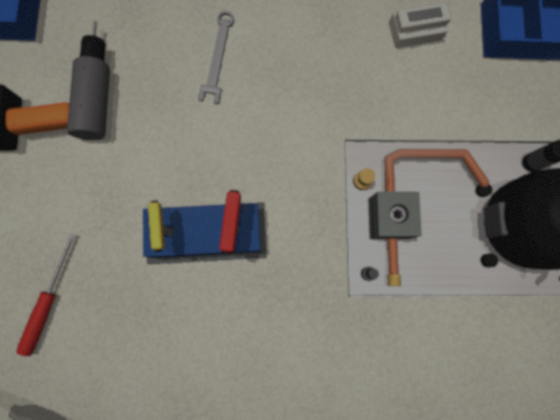

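View pics/wrist0.png

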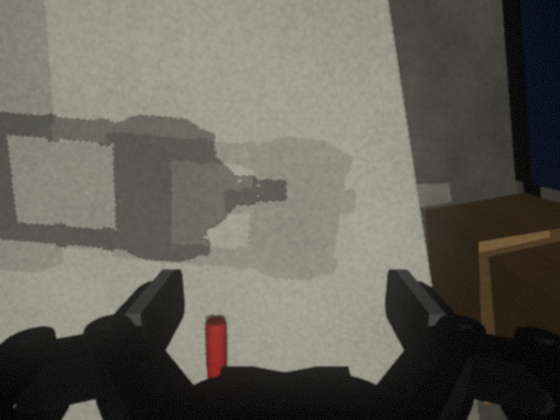

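The scene and top views show the red key in the −y pocket (top px ~(231,221)), the yellow key at (155,225), the socket at (398,213), and the fitting and spare screw beside the block.

```bash
cat > h.py <<'E'
import numpy as np,cv2,pickle
def ray(s,u,v,z):
    d=np.array([(u-s["cx"])/s["fx"],(v-s["cy"])/s["fy"],1.])
    R=np.array(s["R"]);t=np.array(s["t"]);C=-R.T@t;w=R.T@d
    return C+w*(z-C[2])/w[2]
def proj(s,X):
    c=np.array(s["R"])@np.array(X)+np.array(s["t"]);return np.array([c[0]/c[2]*s["fx"]+s["cx"],c[1]/c[2]*s["fy"]+s["cy"]])
def tri(a,pa,b,pb):
    A=[];y=[]
    for s,p in((a,pa),(b,pb)):
        R=np.array(s["R"]);C=-R.T@np.array(s["t"]);w=R.T@np.array([(p[0]-s["cx"])/s["fx"],(p[1]-s["cy"])/s["fy"],1.]);w/=np.linalg.norm(w)
        P=np.eye(3)-np.outer(w,w);A.append(P);y.append(P@C)
    return np.linalg.lstsq(np.vstack(A),np.hstack(y),rcond=None)[0]
def crop(s,x0,y0,x1,y1,f,name):
    c=s["color"][y0:y1,x0:x1,::-1];cv2.imwrite(name,cv2.resize(c,None,fx=f,fy=f,interpolation=cv2.INTER_CUBIC))
E
python3 - <<'E'
from h import *
d=pickle.load(open("s0.pkl","rb"))
crop(d["top"],135,180,275,270,5,"pics/c1.png")
crop(d["top"],340,130,440,300,3.5,"pics/c2.png")
crop(d["scene"],280,130,440,260,5,"pics/c3.png")
crop(d["scene"],90,150,220,280,4.5,"pics/c4.png")
E
```

```text
(no output)
```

View pics/c1.png

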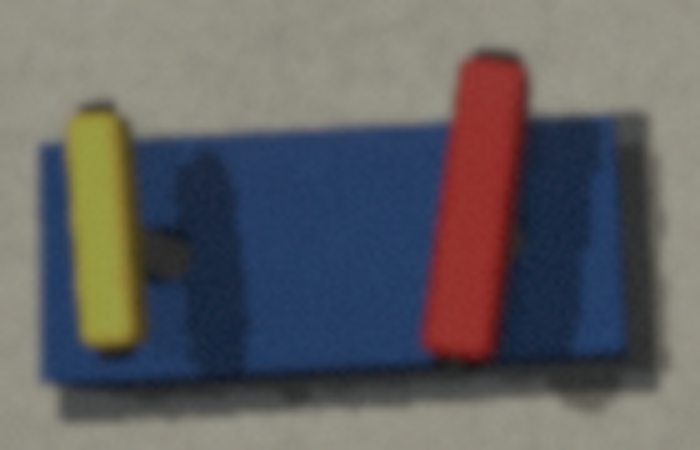

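View pics/c2.png

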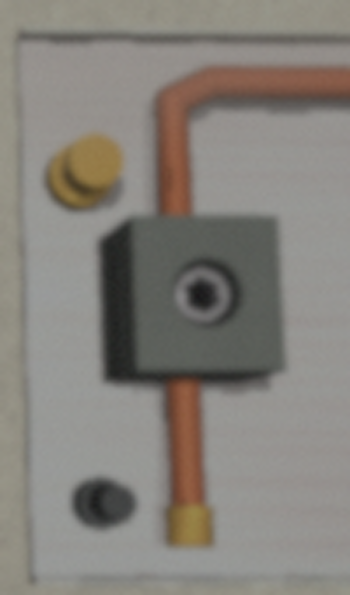

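View pics/c3.png

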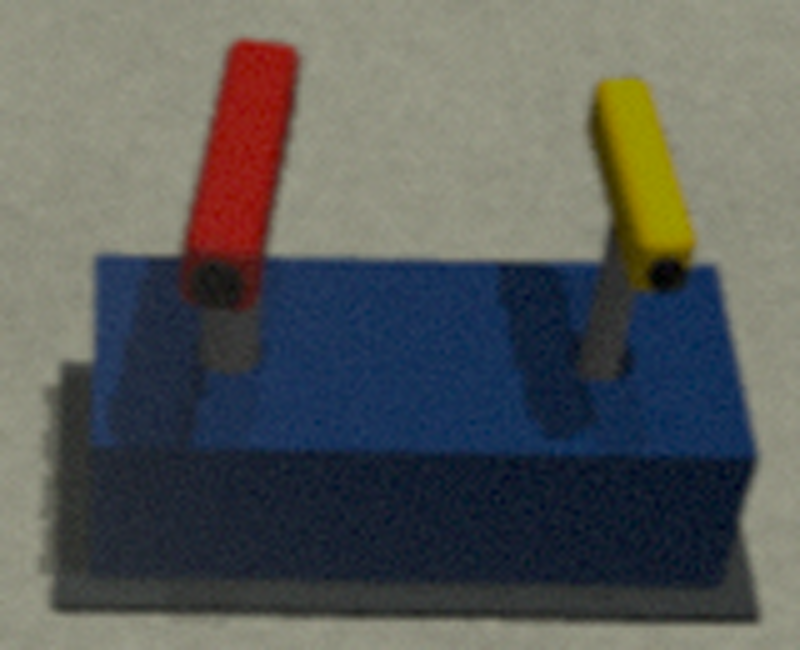

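View pics/c4.png

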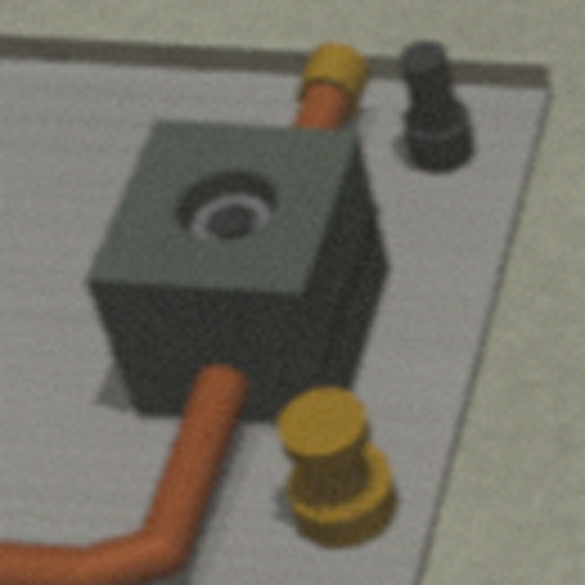

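Run:
```python
from h import *
d=pickle.load(open("s0.pkl","rb"))
t=d["top"];sc=d["scene"]
print("cams",-np.array(t["R"]).T@t["t"],-np.array(sc["R"]).T@sc["t"])
def m(s,fn,box):
    c=s["color"].astype(int);k=fn(c[...,0],c[...,1],c[...,2]);x0,y0,x1,y1=box
    mm=np.zeros(k.shape,np.uint8);mm[y0:y1,x0:x1]=k[y0:y1,x0:x1];return mm
r=m(t,lambda r,g,b:(r>90)&(r>1.8*g),(200,180,260,265))
R=cv2.minAreaRect(cv2.findNonZero(r));bp=cv2.boxPoints(R);print(R)
q=np.array([ray(t,*p,0.139) for p in bp]);print(q.round(4),q.mean(0))
ys=m(t,lambda r,g,b:(r>90)&(g>90)&(b<80),(140,190,170,260))
R=cv2.minAreaRect(cv2.findNonZero(ys));bp=cv2.boxPoints(R);q=np.array([ray(t,*p,0.135) for p in bp]);print("yel",q.round(4),q.mean(0))
# rack top corners (top view), z=.06
f=lambda p,o,k:(p[0]/k+o[0]-.5+.5/k,p[1]/k+o[1]-.5+.5/k)
for p in [(42,148),(620,118),(628,355),(42,382)]: print("rack",ray(t,*f(p,(135,180),5),.06).round(4))
for p in [(97,257),(716,266),(754,456),(92,447)]: print("rackS",ray(sc,*f(p,(280,130),5),.06).round(4))
for p in [(133,217),(278,217),(285,372),(135,372)]: print("blk",ray(t,*f(p,(340,130),3.5),.07).round(4))
for p in [(155,121),(358,135),(303,294),(90,281)]: print("blkS",ray(sc,*f(p,(90,150),4.5),.07).round(4))
print("sock",ray(t,*f((202,294),(340,130),3.5),.062)," ctrbore",ray(t,*f((207,293),(340,130),3.5),.07),"S",ray(sc,*f((231,218),(90,150),4.5),.062),ray(sc,*f((227,206),(90,150),4.5),.07))
# scene red top face corners
for p in [(235,42),(297,48),(268,258),(188,250)]: print("redS",ray(sc,*f(p,(280,130),5),.139).round(4))
```

```text
cams [0.42064945 0.10257778 0.71682569] [1.00289144 0.16259871 0.58537052]
((229.42794799804688, 220.79039001464844), (14.141517639160156, 60.00232696533203), 7.594643592834473)
[[0.4544 0.1714 0.139 ]
 [0.5371 0.1646 0.139 ]
 [0.5351 0.145  0.139 ]
 [0.4524 0.1523 0.139 ]] [0.49473918 0.15832548 0.139     ]
yel [[0.5186 0.2741 0.135 ]
 [0.5201 0.2582 0.135 ]
 [0.4547 0.2493 0.135 ]
 [0.4533 0.265  0.135 ]] [0.48665822 0.26164621 0.135     ]
rack [0.5184 0.3018 0.06  ]
rack [0.5336 0.1214 0.06  ]
rack [0.4593 0.1163 0.06  ]
rack [0.4458 0.296  0.06  ]
rackS [0.4612 0.1167 0.06  ]
rackS [0.4455 0.2951 0.06  ]
rackS [0.5188 0.3005 0.06  ]
rackS [0.535  0.1225 0.06  ]
blk [ 0.5561 -0.0646  0.07  ]
blk [ 0.5582 -0.1299  0.07  ]
blk [ 0.4886 -0.1311  0.07  ]
blk [ 0.4866 -0.0647  0.07  ]
blkS [ 0.4896 -0.1333  0.07  ]
blkS [ 0.4888 -0.0671  0.07  ]
blkS [ 0.5572 -0.0652  0.07  ]
blkS [ 0.559  -0.1301  0.07  ]
sock [ 0.52348491 -0.09743148  0.062     ]  ctrbore [ 0.52274733 -0.09722895  0.07      ] S [ 0.52153845 -0.10011262  0.062     ] [ 0.52401962 -0.09888716  0.07      ]
redS [0.4561 0.1524 0.139 ]
redS [0.4568 0.1691 0.139 ]
redS [0.5385 0.1655 0.139 ]
redS [0.5378 0.1457 0.139 ]
```

Key bar centre ≈ (0.4955, 0.158), angled −4.9°; pocket_b ≈ (0.494, 0.157); socket ≈ (0.523, −0.0985). I'll look at the socket up close with the wrist camera first, so I need the camera's offset.

Run:
```python
from h import *
from scipy.spatial.transform import Rotation as Ro
d=pickle.load(open("s0.pkl","rb"));w=d["wrist"]
R=np.array(w["R"]);C=-R.T@w["t"];p=np.array([.15376,.60542,.25569])
a=np.radians(75.8);T=np.array([[np.cos(a),np.sin(a),0],[np.sin(a),-np.cos(a),0],[0,0,-1]]).T
T=Ro.from_quat([.789384,.6139,-.000568,.000334]).as_matrix()
print(T);print("cam in tool",T.T@(C-p),"cam axis tool",T.T@R[2])
# desired tool pose: x-axis at angle 85.2deg; where should TCP be so cam looks at socket at height z=.25
for ang in(85.2,):
  a=np.radians(ang);M=np.array([[np.cos(a),np.sin(a),0],[np.sin(a),-np.cos(a),0],[0,0,-1]]);M=np.column_stack([[np.cos(a),np.sin(a),0],[np.sin(a),-np.cos(a),0],[0,0,-1]])
  c=M@(T.T@(C-p));v=M@(T.T@R[2])
  for z in(.2,.25):
    h=z+c[2]-.062;off=c+v*h/(-v[2]);print(z,h,"tcp xy",np.array([.523,-.0985])-off[:2])
```

```text
[[ 2.46253495e-01  9.69205334e-01 -4.86654662e-04]
 [ 9.69204575e-01 -2.46253917e-01 -1.22469800e-03]
 [-1.30682445e-03 -1.70081762e-04 -9.99999132e-01]]
cam in tool [-0.00039132 -0.06675018 -0.11825914] cam axis tool [8.44334874e-04 2.64436485e-01 9.64402734e-01]
0.2 0.2562591399160204 tcp xy [ 0.51951095 -0.09803947]
0.25 0.30625913991602033 tcp xy [ 0.50584551 -0.09693588]
```

jog_arm([
  {"xyz":[20,-28,0],"spin":2},
  {"xyz":[20,-28,0],"spin":2},
  {"xyz":[20,-28,0],"spin":2},
  {"xyz":[20,-28,0],"spin":2},
  {"xyz":[20,-28,0],"spin":1.4},
])

```text
schema error: expected keys xyz, spin, hand
```

jog_arm([
  {"xyz":[20,-28,0]},
  {"xyz":[20,-28,0]},
  {"xyz":[20,-28,0]},
  {"xyz":[20,-28,0]},
  {"xyz":[20,-28,0]},
])

```text
schema error: expected keys xyz, spin, hand
```

jog_arm([
  {"xyz":[20,-28,0]},
  {"xyz":[20,-28,0]},
  {"xyz":[20,-28,0]},
  {"xyz":[20,-28,0]},
  {"xyz":[20,-28,0]},
])

```text
schema error: expected keys xyz, spin, hand
```

jog_arm([
  {"xyz":[15,-28,0]},
  {"xyz":[15,-28,0]},
  {"xyz":[15,-28,0]},
  {"xyz":[15,-28,0]},
  {"xyz":[13,-28,0]},
])

```text
schema error: expected keys xyz, spin, hand
```

jog_arm([
  {"xyz":[0,-28,-15]},
  {"xyz":[0,-28,-20]},
  {"xyz":[0,-28,-20]},
  {"xyz":[0,-28,-15]},
  {"xyz":[0,-28,-10]},
])

```text
schema error: expected keys xyz, spin, hand
```

jog_arm([
  {"xyz":[0,-3,-5]},
  {"xyz":[0,0,0]},
])

```text
schema error: expected keys xyz, spin, hand
```

Run:
```python
from h import *
from bench import *
s=snapshot("wrist");o=get_obs();pickle.dump((s,o),open("s1.pkl","wb"))
cv2.imwrite("pics/w1.png",s["color"][:,:,::-1]);print(o["ee_pos"],o["ee_rot"],o["qpos"],o["time"])
u=proj(s,[.523,-.0985,.062]);print(u)
x,y=u.astype(int);crop(s,x-40,y-30,x+40,y+30,10,"pics/w1c.png");print(x,y)
```

```text
[0.1538386  0.60556507 0.25590055] [ 2.01970238e-04  7.89400165e-01  6.13878833e-01 -3.43732084e-04] [ 1.22646824e+00  4.93999094e-01  1.34587785e+00  2.83301725e-05
  1.30251260e+00 -9.54692073e-02] 0.2
[-149.66143465  580.56202986]Traceback (most recent call last):
  File "<stdin>", line 6, in <module>
  File "h.py", line 15, in crop
    c=s["color"][y0:y1,x0:x1,::-1];cv2.imwrite(name,cv2.resize(c,None,fx=f,fy=f,interpolation=cv2.INTER_CUBIC))
                                                    ~~~~~~~~~~^^^^^^^^^^^^^^^^^^^^^^^^^^^^^^^^^^^^^^^^^^^^^^^^
cv2.error: OpenCV(4.12.0) /io/opencv/modules/imgproc/src/resize.cpp:4208: error: (-215:Assertion failed) !ssize.empty() in function 'resize'
```

View pics/w1.png

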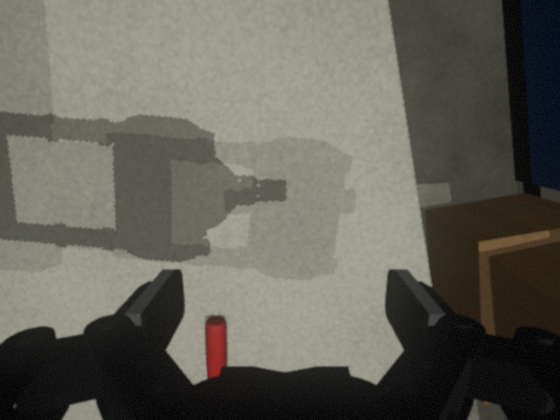

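All keys are required in every row, so nothing moved. I'll resend with all of them.

jog_arm([
  {"xyz":[20,-28,0],"spin":2,"hand":1},
  {"xyz":[20,-28,0],"spin":2,"hand":1},
  {"xyz":[20,-28,0],"spin":2,"hand":1},
  {"xyz":[20,-28,0],"spin":2,"hand":1},
  {"xyz":[20,-28,0],"spin":1.4,"hand":1},
])

```text
time: 0.62
ee_pos: [0.2544, 0.4643, 0.2562]
ee_rot: [0.0, 0.736, 0.677, -0.0]
force: [0.9, 0.6, 0.5]
width: 0.0856
```

jog_arm([
  {"xyz":[20,-28,0],"spin":0,"hand":1},
  {"xyz":[20,-28,0],"spin":0,"hand":1},
  {"xyz":[20,-28,0],"spin":0,"hand":1},
  {"xyz":[20,-28,0],"spin":0,"hand":1},
  {"xyz":[20,-28,0],"spin":0,"hand":1},
])

```text
time: 1.03
ee_pos: [0.3545, 0.3243, 0.2563]
ee_rot: [0.0, 0.736, 0.677, 0.0]
force: [0.3, 0.0, -0.2]
width: 0.0853
```

jog_arm([
  {"xyz":[20,-28,0],"spin":0,"hand":1},
  {"xyz":[20,-28,0],"spin":0,"hand":1},
  {"xyz":[20,-28,0],"spin":0,"hand":1},
  {"xyz":[20,-28,0],"spin":0,"hand":1},
  {"xyz":[20,-28,0],"spin":0,"hand":1},
])

```text
time: 1.45
ee_pos: [0.4546, 0.1842, 0.2563]
ee_rot: [0.0, 0.736, 0.676, 0.0]
force: [0.7, 0.2, -0.1]
width: 0.086
```

jog_arm([
  {"xyz":[15,-28,0],"spin":0,"hand":1},
  {"xyz":[15,-28,0],"spin":0,"hand":1},
  {"xyz":[15,-28,0],"spin":0,"hand":1},
  {"xyz":[15,-28,0],"spin":0,"hand":1},
  {"xyz":[13,-28,0],"spin":0,"hand":1},
])

```text
time: 1.87
ee_pos: [0.5276, 0.0441, 0.2563]
ee_rot: [0.0, 0.736, 0.676, 0.0]
force: [0.5, 0.4, 0.1]
width: 0.0856
```

jog_arm([
  {"xyz":[0,-28,-15],"spin":0,"hand":1},
  {"xyz":[0,-28,-20],"spin":0,"hand":1},
  {"xyz":[0,-28,-20],"spin":0,"hand":1},
  {"xyz":[0,-28,-15],"spin":0,"hand":1},
  {"xyz":[0,-28,-10],"spin":0,"hand":1},
])

```text
time: 2.28
ee_pos: [0.5261, -0.0954, 0.1747]
ee_rot: [-0.001, 0.736, 0.677, -0.0]
force: [0.4, 0.7, 0.1]
width: 0.0852
```

jog_arm([
  {"xyz":[0,-3,-5],"spin":0,"hand":1},
  {"xyz":[0,0,0],"spin":0,"hand":1},
])

```text
time: 2.45
ee_pos: [0.5263, -0.0985, 0.1701]
ee_rot: [-0.001, 0.737, 0.676, -0.001]
force: [-0.7, 0.1, 0.2]
width: 0.0859
```

Run:
```python
from h import *
from bench import *
s=snapshot("wrist");o=get_obs();pickle.dump((s,o),open("s1.pkl","wb"))
cv2.imwrite("pics/w2.png",s["color"][:,:,::-1]);print(o["ee_pos"],o["ee_rot"],o["qpos"],o["time"])
u=proj(s,[.523,-.0985,.062]);print(u)
x,y=u.astype(int);crop(s,x-40,y-30,x+40,y+30,10,"pics/w2c.png");print(x,y)
```

```text
[ 0.5265368  -0.09743823  0.17084463] [-5.87151639e-04  7.36890837e-01  6.76011451e-01 -2.61223008e-04] [-2.94604869e-01  4.73822693e-01  1.66625014e+00  1.75333099e-04
  1.00279658e+00 -1.77937252e+00] 2.5
[284.4019531 219.8751416]
284 219
```

View pics/w2c.png

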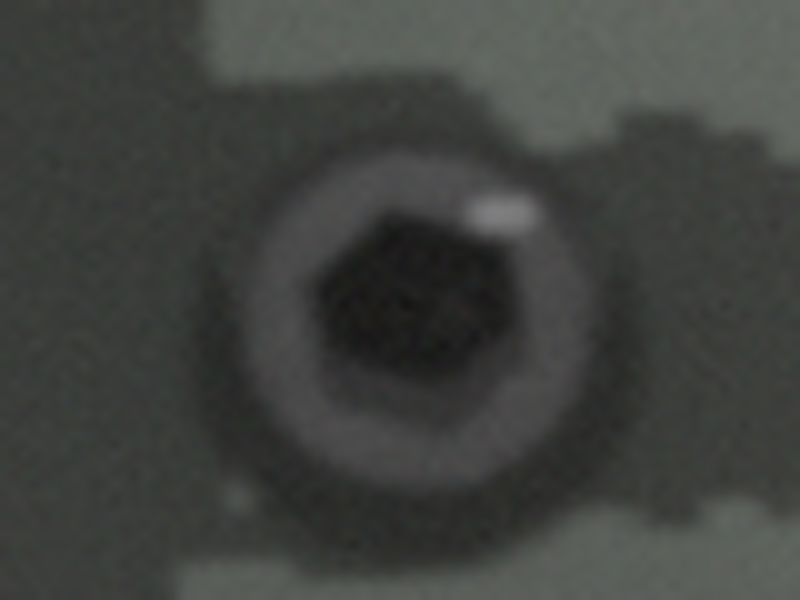

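View pics/w2.png

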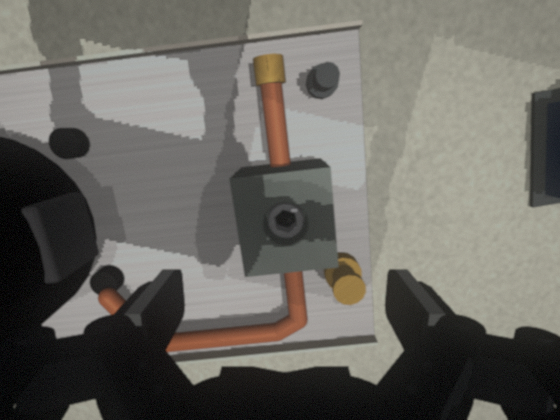

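The wrist view shows the socket at px ~(284,219) with the hex visible. I'll enhance the contrast to read its rough angle.

Run:
```python
from h import *
s,o=pickle.load(open("s1.pkl","rb"))
g=s["color"][194:246,258:314].astype(np.float32).mean(2)
g=cv2.resize(g,None,fx=14,fy=14,interpolation=cv2.INTER_CUBIC)
g=np.clip((g-15)/(95-15),0,1)**.6*255
cv2.imwrite("pics/w2e.png",g.astype(np.uint8)[:600])
```

```text
(no output)
```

View pics/w2e.png

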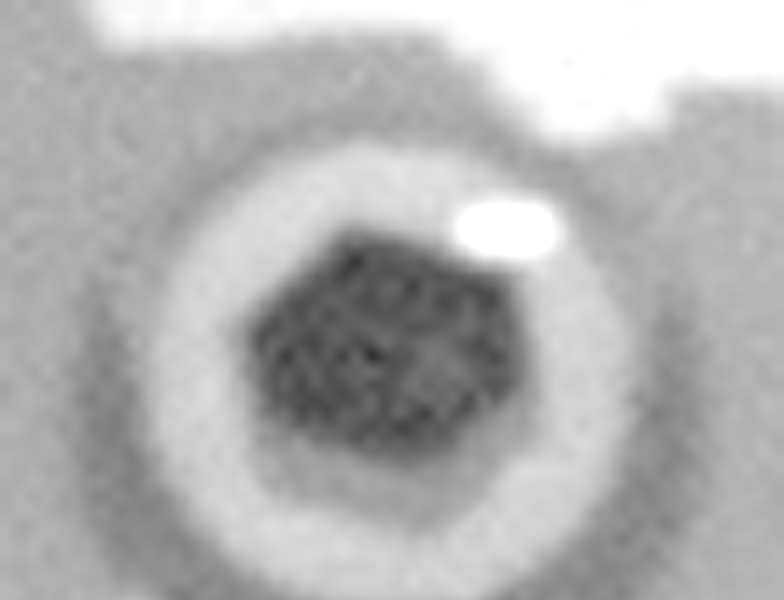

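Mouth corners are visible in the enhanced crop: (345,225), (245,325), (265,490), (425,530), (545,445), (522,270).

Run:
```python
from h import *
s,o=pickle.load(open("s1.pkl","rb"))
P=[(345,225),(245,325),(265,490),(425,530),(545,445),(522,270)]
Q=np.array([ray(s,258+p[0]/14-.5,194+p[1]/14-.5,.062)[:2] for p in P])
c=Q.mean(0);print(c,np.linalg.norm(Q-c,axis=1))
a=np.degrees(np.arctan2(*(Q-c).T[::-1]));print(a,a%60, "mean",np.degrees(np.angle(np.exp(1j*6*np.radians(a)).sum()))/6%60)
# outer ring extents
for p in [(150,370),(635,370),(380,145),(390,600)]: print(ray(s,258+p[0]/14-.5,194+p[1]/14-.5,.062)[:2])
```

```text
[ 0.5236991  -0.09783285] [0.00835442 0.00782862 0.00847745 0.00793688 0.0083722  0.00864999]
[-169.11294542 -116.91859202  -53.23439639    7.40675814   61.80119458
  126.56135493] [10.88705458  3.08140798  6.76560361  7.40675814  1.80119458  6.56135493] mean 6.081510871769215
[ 0.52205158 -0.10974469]
[ 0.52416384 -0.08568613]
[ 0.51161193 -0.09733662]
[ 0.53510444 -0.09888222]
```

Hex corners sit at ~6° mod 60 with centre ≈ (0.5235, −0.098). The bar therefore has to be at about −24° (spin ≈ −19° after the grasp). Now to the key.

jog_arm([
  {"xyz":[0,25,20],"spin":0,"hand":1},
  {"xyz":[-5,30,20],"spin":0,"hand":1},
  {"xyz":[-5,32,0],"spin":0,"hand":1},
  {"xyz":[-5,32,0],"spin":0,"hand":1},
  {"xyz":[-5,32,0],"spin":0,"hand":1},
])

```text
time: 2.92
ee_pos: [0.5064, 0.0564, 0.2124]
ee_rot: [0.0, 0.736, 0.677, 0.001]
force: [0.8, 0.4, -1.7]
width: 0.0854
```

jog_arm([
  {"xyz":[-5,32,0],"spin":0,"hand":1},
  {"xyz":[-5,32,0],"spin":0,"hand":1},
  {"xyz":[-1,31,0],"spin":0,"hand":1},
  {"xyz":[0,10,0],"spin":0,"hand":1},
  {"xyz":[0,0,0],"spin":0,"hand":1},
])

```text
time: 3.33
ee_pos: [0.4953, 0.162, 0.2119]
ee_rot: [0.0, 0.735, 0.678, 0.001]
force: [-0.0, -1.1, 0.5]
width: 0.0854
```

Run:
```python
from h import *
from bench import *
s=snapshot("wrist");o=get_obs();pickle.dump((s,o),open("s2.pkl","wb"))
cv2.imwrite("pics/w3.png",s["color"][:,:,::-1]);print(o["ee_pos"],o["ee_rot"],o["time"],o["ft_torque"],o["force"])
c=s["color"].astype(int);k=((c[...,0]>60)&(c[...,0]>1.8*c[...,1])).astype(np.uint8)
k=cv2.morphologyEx(k,cv2.MORPH_OPEN,np.ones((3,3)))
R=cv2.minAreaRect(cv2.findNonZero(k));print(R)
for p in cv2.boxPoints(R):print(ray(s,*p,.139))
```

```text
[0.49549549 0.16041911 0.21181411] [1.87792653e-04 7.35307845e-01 6.77733160e-01 3.18313469e-04] 3.3833 [-0.06426471  0.00564845 -0.00250719] [-0.09473442 -1.17565415 -0.15108595]
((277.5, 235.0), (132.0, 33.0), 90.0)
[0.45159233 0.15200659 0.139     ]
[0.45309954 0.17060118 0.139     ]
[0.5359445  0.16452896 0.139     ]
[0.53425092 0.14378541 0.139     ]
```

View pics/w3.png

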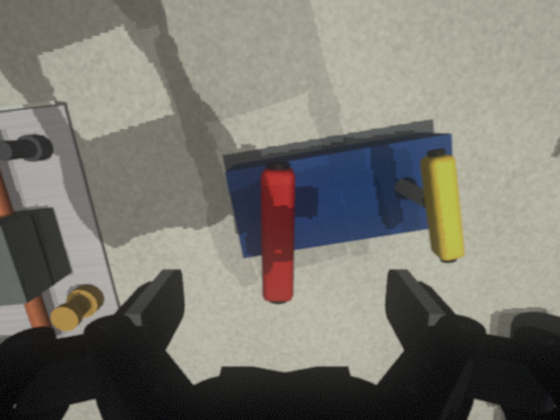

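The bar (px 277,235) lines up with the jaws. Descend and grip.

jog_arm([
  {"xyz":[0,-2,-25],"spin":0,"hand":1},
  {"xyz":[0,0,-25],"spin":0,"hand":1},
  {"xyz":[0,0,-20],"spin":0,"hand":1},
  {"xyz":[0,0,-9],"spin":0,"hand":1},
  {"xyz":[0,0,0],"spin":0,"hand":1},
])

```text
time: 3.8
ee_pos: [0.495, 0.1559, 0.1309]
ee_rot: [-0.001, 0.737, 0.676, -0.001]
force: [-0.1, -1.0, 0.0]
width: 0.0851
```

jog_arm([
  {"xyz":[0,0,0],"spin":0,"hand":0.15},
  {"xyz":[0,0,0],"spin":0,"hand":0.15},
  {"xyz":[0,0,0],"spin":0,"hand":0.15},
  {"xyz":[0,0,0],"spin":0,"hand":0.15},
  {"xyz":[0,0,0],"spin":0,"hand":0.15},
], force=40)

```text
time: 4.22
ee_pos: [0.4962, 0.1568, 0.1329]
ee_rot: [0.0, 0.736, 0.677, 0.0]
force: [-1.0, 0.7, -0.3]
width: 0.0254
```

jog_arm([
  {"xyz":[0,0,0],"spin":0,"hand":0},
  {"xyz":[0,0,0],"spin":0,"hand":0},
  {"xyz":[0,0,0],"spin":0,"hand":0},
  {"xyz":[0,0,0],"spin":0,"hand":0},
], force=50)

```text
time: 4.55
ee_pos: [0.4963, 0.157, 0.1329]
ee_rot: [0.0, 0.736, 0.677, 0.001]
force: [-1.1, 1.8, 7.3]
width: 0.0194
```

Gripped (width 19.4 mm). Lift.

jog_arm([
  {"xyz":[0,0,10],"spin":0,"hand":0},
  {"xyz":[0,0,20],"spin":0,"hand":0},
  {"xyz":[0,0,20],"spin":0,"hand":0},
  {"xyz":[0,0,20],"spin":0,"hand":0},
  {"xyz":[0,0,15],"spin":0,"hand":0},
])

```text
time: 4.97
ee_pos: [0.496, 0.1568, 0.2195]
ee_rot: [0.0, 0.736, 0.677, 0.0]
force: [0.7, 0.1, -2.3]
width: 0.0188
```

Run:
```python
from h import *
from bench import *
d={n:snapshot(n) for n in("scene","top","wrist")};o=get_obs();pickle.dump((d,o),open("s3.pkl","wb"))
print(o["ee_pos"],o["force"],o["ft_torque"],o["width"])
u=proj(d["scene"],o["ee_pos"]-[0,0,.06]).astype(int);print(u)
x,y=u
crop(d["scene"],x-60,y-60,x+60,y+60,5,"pics/s3c.png")
cv2.imwrite("pics/w4.png",d["wrist"]["color"][:,:,::-1])
```

```text
[0.49626278 0.15683786 0.2184896 ] [ 0.29984378  0.26683605 -1.928714  ] [0.02188093 0.03325324 0.08181016] 0.019271869641771473
[328 146]
```

View pics/s3c.png

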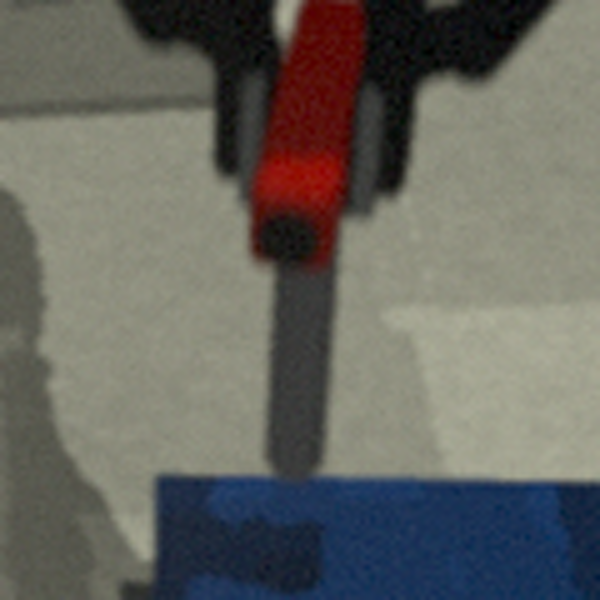

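View pics/w4.png

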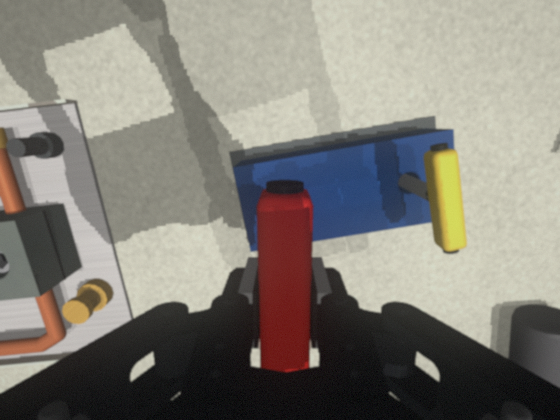

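Run:
```python
from h import *
d,o=pickle.load(open("s3.pkl","rb"));s=d["scene"]
for z in(.1005,.15,.2005):print(z,(proj(s,[.496,.157,z])-[268,86]+.4)*5)
f=lambda p:(268+p[0]/5-.4,86+p[1]/5-.4)
print([ray(s,*f(p),z) for p,z in(((295,468),.1005),((304,275),.195))])
t=d["top"];c=t["color"].astype(int);k=((c[...,0]>60)&(c[...,0]>1.8*c[...,1])).astype(np.uint8);k[:,:190]=0;k[:,290:]=0;k[280:]=0;k[:150]=0
pt=cv2.findNonZero(k);print(cv2.boundingRect(pt))
w=d["wrist"]
# wrist: end corners of bar top face, px
for p in [(259,200),(311,200)]:print("far end",ray(w,*p,.2245))
```

```text
0.1005 [295.71573125 469.36890693]
0.15 [305.75063629 329.16355489]
0.2005 [317.18158942 169.45294468]
[array([0.49549069, 0.15677661, 0.1005    ]), array([0.52918382, 0.15605825, 0.195     ])]
(212, 232, 19, 15)
far end [0.4543126  0.15144926 0.2245    ]
far end [0.45583451 0.16928645 0.2245    ]
```

jog_arm([
  {"xyz":[3,-26,0],"spin":-2,"hand":0},
  {"xyz":[3,-26,0],"spin":-2,"hand":0},
  {"xyz":[3,-26,0],"spin":-2,"hand":0},
  {"xyz":[3,-26,0],"spin":-2,"hand":0},
  {"xyz":[3,-26,0],"spin":-2,"hand":0},
])

```text
time: 5.53
ee_pos: [0.5102, 0.0256, 0.2163]
ee_rot: [-0.001, 0.793, 0.609, -0.001]
force: [0.1, -0.1, -2.2]
width: 0.0193
```

jog_arm([
  {"xyz":[3,-26,0],"spin":-2,"hand":0},
  {"xyz":[3,-26,0],"spin":-2,"hand":0},
  {"xyz":[3,-26,0],"spin":-2,"hand":0},
  {"xyz":[3,-26,0],"spin":-2,"hand":0},
  {"xyz":[0.4,-21,0],"spin":-1,"hand":0},
])

```text
time: 5.95
ee_pos: [0.523, -0.0999, 0.2163]
ee_rot: [-0.0, 0.839, 0.545, -0.001]
force: [-0.8, 0.7, -2.6]
width: 0.0191
```

jog_arm([
  {"xyz":[0,0,-10],"spin":0,"hand":0},
  {"xyz":[0,0,-10],"spin":0,"hand":0},
  {"xyz":[0,0,0],"spin":0,"hand":0},
  {"xyz":[0,0,0],"spin":0,"hand":0},
])

```text
time: 6.28
ee_pos: [0.5224, -0.0973, 0.1962]
ee_rot: [-0.001, 0.838, 0.546, -0.001]
force: [-0.3, 0.1, -2.2]
width: 0.0188
```

Run:
```python
from h import *
from bench import *
d={n:snapshot(n) for n in("scene","top","wrist")};o=get_obs();pickle.dump((d,o),open("s4.pkl","wb"))
print(o["time"],o["ee_pos"],o["ee_rot"],o["force"],o["ft_torque"],o["qpos"][5])
s=d["scene"]
u=proj(s,[.523,-.098,.07]).astype(int);print(u, proj(s,[.5235,-.098,.0805]))
x,y=u
crop(s,x-40,y-40,x+40,y+40,7,"pics/s4c.png")
cv2.imwrite("pics/w5.png",d["wrist"]["color"][:,:,::-1])
```

```text
6.4333 [ 0.52336025 -0.09756713  0.19741084] [-5.27481334e-06  8.37671244e-01  5.46174777e-01  9.45654959e-06] [-0.39028706 -1.16479866 -2.75760238] [ 0.02240857 -0.01750839 -0.01687642] -1.4521007722909716
[140 194] [139.19134639 189.8207184 ]
```

View pics/s4c.png

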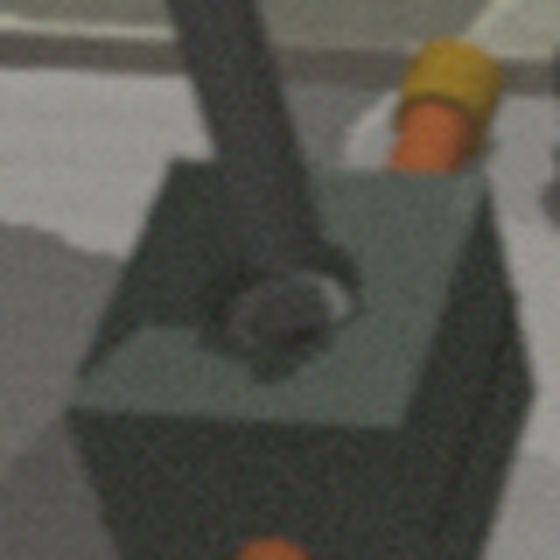

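View pics/w5.png

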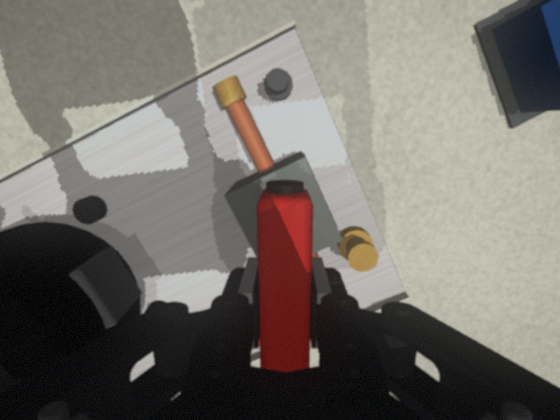

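Key tip (crop ~(285,290)) is above the socket in the counterbore. Descend, then feel.

jog_arm([
  {"xyz":[0,0,-6],"spin":0,"hand":0},
  {"xyz":[0,0,-6],"spin":0,"hand":0},
  {"xyz":[0,0,-2],"spin":0,"hand":0},
  {"xyz":[0,0,0],"spin":0,"hand":0},
  {"xyz":[0,0,0],"spin":0,"hand":0},
])

```text
time: 6.85
ee_pos: [0.5232, -0.0982, 0.1831]
ee_rot: [-0.0, 0.838, 0.546, -0.0]
force: [-0.5, -0.4, -2.4]
width: 0.0191
```

jog_arm([
  {"xyz":[0,0,-1],"spin":0,"hand":0},
  {"xyz":[0,0,-1],"spin":0,"hand":0},
  {"xyz":[0,0,-1],"spin":0,"hand":0},
  {"xyz":[0,0,0],"spin":0,"hand":0},
])

```text
time: 7.18
ee_pos: [0.5233, -0.0983, 0.1801]
ee_rot: [-0.0, 0.838, 0.546, -0.0]
force: [-0.6, -0.0, -2.1]
width: 0.0194
```

jog_arm([
  {"xyz":[0,0,-1],"spin":0,"hand":0},
  {"xyz":[0,0,0],"spin":0,"hand":0},
])

```text
time: 7.35
ee_pos: [0.5234, -0.0983, 0.1792]
ee_rot: [0.0, 0.838, 0.546, 0.0]
force: [1.0, 0.1, -1.3]
width: 0.0193
```

jog_arm([
  {"xyz":[0,0,-1],"spin":0,"hand":0},
  {"xyz":[0,0,0],"spin":0,"hand":0},
])

```text
time: 7.52
ee_pos: [0.5236, -0.0984, 0.1784]
ee_rot: [0.0, 0.838, 0.546, 0.0]
force: [1.5, -0.7, 1.0]
width: 0.0191
```

jog_arm([
  {"xyz":[0,0,-1],"spin":0,"hand":0},
  {"xyz":[0,0,0],"spin":0,"hand":0},
])

```text
time: 7.68
ee_pos: [0.5236, -0.0984, 0.1774]
ee_rot: [0.0, 0.838, 0.546, 0.0]
force: [4.0, -1.4, -1.7]
width: 0.0192
```

Run:
```python
from bench import *
o=get_obs();print(o["ee_pos"],o["force"],o["ft_torque"])
```

```text
[ 0.52363076 -0.09842379  0.17735368] [ 3.98269136 -1.37798216 -1.72880634] [-0.49918936 -0.71396692  0.02854747]
```

Sideways force pushes the tip toward +x/−y, so I'll follow it slightly.

jog_arm([
  {"xyz":[0.7,-0.4,0],"spin":0,"hand":0},
  {"xyz":[0,0,0],"spin":0,"hand":0},
])

```text
time: 7.85
ee_pos: [0.5241, -0.0987, 0.1772]
ee_rot: [-0.0, 0.838, 0.546, -0.0]
force: [1.0, -1.5, -1.6]
width: 0.0193
```

Run:
```python
from bench import *
o=get_obs();print(o["ee_pos"],o["force"],o["ft_torque"])
```

```text
[ 0.5240684  -0.09869632  0.17722398] [ 0.98585311 -1.47501483 -1.64450519] [-0.25425433 -0.38958509  0.03988547]
```

jog_arm([
  {"xyz":[0,0,-1],"spin":0,"hand":0},
  {"xyz":[0,0,0],"spin":0,"hand":0},
])

```text
time: 8.02
ee_pos: [0.524, -0.0987, 0.1761]
ee_rot: [-0.0, 0.838, 0.546, -0.0]
force: [1.4, -1.2, -1.7]
width: 0.0191
```

Run:
```python
from bench import *
o=get_obs();print(o["ee_pos"],o["force"],o["ft_torque"])
```

```text
[ 0.52400867 -0.09865747  0.17611937] [ 1.38434642 -1.23610026 -1.70658333] [-0.39399202 -0.4442761  -0.01994414]
```

The tip is 4 mm in with no axial force: the hex has dropped in. Continue gently.

jog_arm([
  {"xyz":[0.3,-0.4,-1],"spin":0,"hand":0},
  {"xyz":[0,0,-1],"spin":0,"hand":0},
  {"xyz":[0,0,0],"spin":0,"hand":0},
])

```text
time: 8.27
ee_pos: [0.5241, -0.099, 0.174]
ee_rot: [-0.0, 0.838, 0.546, -0.0]
force: [2.1, -0.5, -2.6]
width: 0.0191
```

jog_arm([
  {"xyz":[0,0,-1],"spin":0,"hand":0},
  {"xyz":[0,0,-1],"spin":0,"hand":0},
  {"xyz":[0,0,0],"spin":0,"hand":0},
])

```text
time: 8.52
ee_pos: [0.5242, -0.099, 0.1721]
ee_rot: [-0.0, 0.838, 0.546, -0.0]
force: [2.4, -0.6, -2.6]
width: 0.0195
```

Run:
```python
from bench import *
o=get_obs();print(o["ee_pos"],o["force"],o["ft_torque"])
```

```text
[ 0.52418683 -0.09898366  0.17206225] [ 2.36680762 -0.63317536 -2.60499043] [-0.14508383 -0.34181686 -0.01064744]
```

jog_arm([
  {"xyz":[0.3,-0.1,-1],"spin":0,"hand":0},
  {"xyz":[0,0,-1],"spin":0,"hand":0},
  {"xyz":[0,0,-1],"spin":0,"hand":0},
  {"xyz":[0,0,0],"spin":0,"hand":0},
])

```text
time: 8.85
ee_pos: [0.5244, -0.0991, 0.169]
ee_rot: [-0.0, 0.838, 0.546, -0.0]
force: [0.3, -0.6, -3.4]
width: 0.0192
```

jog_arm([
  {"xyz":[0,0,-0.5],"spin":0,"hand":0},
  {"xyz":[0,0,0],"spin":0,"hand":0},
])

```text
time: 9.02
ee_pos: [0.5245, -0.0991, 0.1687]
ee_rot: [-0.0, 0.838, 0.546, -0.0]
force: [0.8, -0.9, -2.3]
width: 0.0192
```

jog_arm([
  {"xyz":[0,0,-0.5],"spin":0,"hand":0},
  {"xyz":[0,0,0],"spin":0,"hand":0},
])

```text
time: 9.18
ee_pos: [0.5245, -0.0991, 0.1682]
ee_rot: [-0.0, 0.838, 0.546, -0.0]
force: [0.2, -0.2, -1.8]
width: 0.0189
```

jog_arm([
  {"xyz":[0,0,-0.5],"spin":0,"hand":0},
  {"xyz":[0,0,0],"spin":0,"hand":0},
])

```text
time: 9.35
ee_pos: [0.5247, -0.0992, 0.1679]
ee_rot: [0.0, 0.838, 0.546, 0.0]
force: [-0.9, 0.1, 1.4]
width: 0.019
```

Run:
```python
from bench import *
o=get_obs();print(o["ee_pos"],o["force"],o["ft_torque"])
```

```text
[ 0.52470587 -0.09918673  0.16794704] [-0.8607344   0.07422903  1.40306228] [0.10633142 0.12863218 0.04023807]
```

Bottomed at z≈0.168, the predicted fully home height. Add a touch of preload, then begin turning clockwise.

jog_arm([
  {"xyz":[0,0,-0.3],"spin":0,"hand":0},
  {"xyz":[0,0,0],"spin":0,"hand":0},
])

```text
time: 9.52
ee_pos: [0.5248, -0.0992, 0.1678]
ee_rot: [0.0, 0.838, 0.546, 0.0]
force: [-0.6, 0.1, 5.5]
width: 0.0194
```

jog_arm([
  {"xyz":[0,0,0],"spin":-2,"hand":0},
  {"xyz":[0,0,0],"spin":-2,"hand":0},
  {"xyz":[0,0,0],"spin":0,"hand":0},
])

```text
time: 9.77
ee_pos: [0.5248, -0.0993, 0.1678]
ee_rot: [0.0, 0.857, 0.515, 0.0]
force: [-0.9, 0.4, 6.4]
width: 0.0194
```

```bash
cat > st.py <<'E'
from bench import *
import numpy as np
o=get_obs();q=o["ee_rot"];a=np.degrees(2*np.arctan2(q[2],q[1]))
print("t %.2f z %.4f xy %.4f %.4f ang %.2f F %s T %s w %.4f"%(o["time"],o["ee_pos"][2],*o["ee_pos"][:2],a,o["force"].round(1),o["ft_torque"].round(3),o["width"]))
E
python3 st.py
```

```text
t 9.77 z 0.1678 xy 0.5248 -0.0993 ang 62.01 F [-0.9  0.4  6.4] T [-0.014  0.32  -0.015] w 0.0194
```

jog_arm([
  {"xyz":[0,0,0],"spin":-2,"hand":0},
  {"xyz":[0,0,0],"spin":-2,"hand":0},
  {"xyz":[0,0,0],"spin":0,"hand":0},
])

```text
time: 10.02
ee_pos: [0.5247, -0.0993, 0.1679]
ee_rot: [0.0, 0.875, 0.485, 0.0]
force: [-1.6, 0.0, 6.8]
width: 0.0191
```

```bash
python3 st.py
```

```text
t 10.02 z 0.1679 xy 0.5247 -0.0993 ang 58.01 F [-1.6  0.   6.8] T [-0.13   0.392  0.1  ] w 0.0191
```

jog_arm([
  {"xyz":[0,0,0],"spin":-2,"hand":0},
  {"xyz":[0,0,0],"spin":-2,"hand":0},
  {"xyz":[0,0,0],"spin":0,"hand":0},
])

```text
time: 10.27
ee_pos: [0.5247, -0.0993, 0.1678]
ee_rot: [0.0, 0.891, 0.454, 0.0]
force: [-1.6, -1.2, 6.5]
width: 0.0192
```

```bash
python3 st.py
```

```text
t 10.27 z 0.1678 xy 0.5247 -0.0993 ang 54.02 F [-1.6 -1.2  6.5] T [-0.136  0.442  0.127] w 0.0192
```

Friction torque ≈ 0.1 N·m took up at about 59°, so the screw is turning. Carry on, checking as I go.

jog_arm([
  {"xyz":[-0.3,0,0],"spin":-2,"hand":0},
  {"xyz":[0,0,0],"spin":-2,"hand":0},
  {"xyz":[0,0,0],"spin":-2,"hand":0},
  {"xyz":[0,0,0],"spin":-2,"hand":0},
  {"xyz":[0,0,0],"spin":0,"hand":0},
])

```text
time: 10.68
ee_pos: [0.5244, -0.0993, 0.1678]
ee_rot: [0.0, 0.92, 0.391, 0.0]
force: [-1.5, -1.5, 5.6]
width: 0.0192
```

```bash
python3 st.py
```

```text
t 10.68 z 0.1678 xy 0.5244 -0.0993 ang 46.01 F [-1.5 -1.5  5.6] T [-0.308  0.381  0.08 ] w 0.0192
```

jog_arm([
  {"xyz":[0,0,0],"spin":-2,"hand":0},
  {"xyz":[0,0,0],"spin":-2,"hand":0},
  {"xyz":[0,0,0],"spin":-2,"hand":0},
  {"xyz":[0,0,0],"spin":-2,"hand":0},
  {"xyz":[0,0,0],"spin":0,"hand":0},
])

```text
time: 11.1
ee_pos: [0.5243, -0.0993, 0.1678]
ee_rot: [0.0, 0.945, 0.326, 0.0]
force: [-2.8, -1.6, 6.6]
width: 0.0195
```

```bash
python3 st.py
```

```text
t 11.10 z 0.1678 xy 0.5243 -0.0993 ang 38.02 F [-2.8 -1.6  6.6] T [-0.372  0.592  0.085] w 0.0195
```

jog_arm([
  {"xyz":[0,0,0],"spin":-2,"hand":0},
  {"xyz":[0,0,0],"spin":-2,"hand":0},
  {"xyz":[0,0,0],"spin":-2,"hand":0},
  {"xyz":[0,0,0],"spin":-2,"hand":0},
  {"xyz":[0,0,0],"spin":0,"hand":0},
])

```text
time: 11.52
ee_pos: [0.5242, -0.0994, 0.1678]
ee_rot: [0.0, 0.966, 0.259, -0.0]
force: [-3.2, -1.5, 7.4]
width: 0.0194
```

```bash
python3 st.py
```

```text
t 11.52 z 0.1678 xy 0.5242 -0.0994 ang 30.02 F [-3.2 -1.5  7.4] T [-0.461  0.737  0.124] w 0.0194
```

jog_arm([
  {"xyz":[-0.5,-0.3,0],"spin":-2,"hand":0},
  {"xyz":[0,0,0],"spin":-2,"hand":0},
  {"xyz":[0,0,0],"spin":0,"hand":0},
])

```text
time: 11.77
ee_pos: [0.5239, -0.0996, 0.1678]
ee_rot: [0.0, 0.974, 0.225, 0.0]
force: [-1.7, -0.7, 6.4]
width: 0.0193
```

```bash
python3 st.py
```

```text
t 11.77 z 0.1678 xy 0.5239 -0.0996 ang 26.01 F [-1.7 -0.7  6.4] T [-0.108  0.43   0.079] w 0.0193
```

jog_arm([
  {"xyz":[0,0,0],"spin":-1,"hand":0},
  {"xyz":[0,0,0],"spin":-1,"hand":0},
  {"xyz":[0,0,0],"spin":0,"hand":0},
])

```text
time: 12.02
ee_pos: [0.5238, -0.0996, 0.1678]
ee_rot: [0.0, 0.978, 0.209, 0.0]
force: [-2.3, -1.2, 7.2]
width: 0.0193
```

```bash
python3 st.py
```

```text
t 12.02 z 0.1678 xy 0.5238 -0.0996 ang 24.09 F [-2.3 -1.2  7.2] T [-0.082  0.566  0.117] w 0.0193
```

jog_arm([
  {"xyz":[0,0,0],"spin":-1,"hand":0},
  {"xyz":[0,0,0],"spin":0,"hand":0},
])

```text
time: 12.18
ee_pos: [0.5238, -0.0996, 0.1678]
ee_rot: [0.0, 0.98, 0.2, 0.0]
force: [-1.7, -2.2, 7.1]
width: 0.0193
```

```bash
python3 st.py
```

```text
t 12.18 z 0.1678 xy 0.5238 -0.0996 ang 23.09 F [-1.7 -2.2  7.1] T [-0.118  0.529  0.124] w 0.0193
```

jog_arm([
  {"xyz":[0,0,0],"spin":-1,"hand":0},
  {"xyz":[0,0,0],"spin":0,"hand":0},
])

```text
time: 12.35
ee_pos: [0.5238, -0.0995, 0.1678]
ee_rot: [0.0, 0.981, 0.192, 0.0]
force: [-2.1, 0.5, 6.4]
width: 0.0195
```

```bash
python3 st.py
```

```text
t 12.35 z 0.1678 xy 0.5238 -0.0995 ang 22.09 F [-2.1  0.5  6.4] T [-0.146  0.518  0.139] w 0.0195
```

jog_arm([
  {"xyz":[0,0,0],"spin":-1,"hand":0},
  {"xyz":[0,0,0],"spin":0,"hand":0},
])

```text
time: 12.52
ee_pos: [0.5238, -0.0995, 0.1678]
ee_rot: [0.0, 0.983, 0.183, 0.0]
force: [-2.6, -0.5, 7.4]
width: 0.0191
```

```bash
python3 st.py
```

```text
t 12.52 z 0.1678 xy 0.5238 -0.0995 ang 21.09 F [-2.6 -0.5  7.4] T [-0.105  0.536  0.1  ] w 0.0191
```

jog_arm([
  {"xyz":[0,0,0],"spin":-1,"hand":0},
  {"xyz":[0,0,0],"spin":0,"hand":0},
])

```text
time: 12.68
ee_pos: [0.5238, -0.0995, 0.1678]
ee_rot: [0.0, 0.985, 0.174, 0.0]
force: [-1.3, 0.2, 6.6]
width: 0.0193
```

```bash
python3 st.py
```

```text
t 12.68 z 0.1678 xy 0.5238 -0.0995 ang 20.09 F [-1.3  0.2  6.6] T [-0.131  0.552  0.075] w 0.0193
```

Checking torsional stiffness by backing off slightly, so I can pick a safe step size near the stop.

jog_arm([
  {"xyz":[0,0,0],"spin":0.3,"hand":0},
  {"xyz":[0,0,0],"spin":0,"hand":0},
])

```text
time: 12.85
ee_pos: [0.5238, -0.0996, 0.1678]
ee_rot: [0.0, 0.984, 0.178, 0.0]
force: [-2.2, -0.6, 6.3]
width: 0.0192
```

```bash
python3 st.py
```

```text
t 12.85 z 0.1678 xy 0.5238 -0.0996 ang 20.47 F [-2.2 -0.6  6.3] T [-0.057  0.56   0.037] w 0.0192
```

jog_arm([
  {"xyz":[0,0,0],"spin":0,"hand":0},
])

```text
time: 12.93
ee_pos: [0.5238, -0.0995, 0.1678]
ee_rot: [0.0, 0.984, 0.178, 0.0]
force: [-2.5, -0.5, 6.7]
width: 0.0192
```

```bash
python3 st.py
```

```text
t 12.93 z 0.1678 xy 0.5238 -0.0995 ang 20.45 F [-2.5 -0.5  6.7] T [-0.058  0.534  0.014] w 0.0192
```

jog_arm([
  {"xyz":[0,0,0],"spin":0.5,"hand":0},
  {"xyz":[0,0,0],"spin":0,"hand":0},
])

```text
time: 13.1
ee_pos: [0.5238, -0.0995, 0.1678]
ee_rot: [0.0, 0.983, 0.182, 0.0]
force: [-2.4, -1.4, 6.5]
width: 0.019
```

```bash
python3 st.py
```

```text
t 13.10 z 0.1678 xy 0.5238 -0.0995 ang 20.98 F [-2.4 -1.4  6.5] T [-0.116  0.559 -0.011] w 0.0190
```

jog_arm([
  {"xyz":[0,0,0],"spin":1,"hand":0},
  {"xyz":[0,0,0],"spin":0,"hand":0},
])

```text
time: 13.27
ee_pos: [0.5238, -0.0996, 0.1678]
ee_rot: [0.0, 0.982, 0.191, 0.0]
force: [-2.3, -0.7, 6.9]
width: 0.0191
```

```bash
python3 st.py
```

```text
t 13.27 z 0.1678 xy 0.5238 -0.0996 ang 22.01 F [-2.3 -0.7  6.9] T [-0.177  0.477 -0.015] w 0.0191
```

Stiffness ≈ 0.3 N·m/deg, so steps near the stop must be ≤0.5°. I'll drop the grip to 20 N as a natural torque limiter and go on in small steps.

jog_arm([
  {"xyz":[-0.3,-0.1,0],"spin":-1,"hand":0},
  {"xyz":[0,0,0],"spin":-0.6,"hand":0},
  {"xyz":[0,0,0],"spin":0,"hand":0},
], force=20)

```text
time: 13.52
ee_pos: [0.5236, -0.0996, 0.1678]
ee_rot: [0.0, 0.984, 0.176, 0.0]
force: [-2.0, -0.7, 6.6]
width: 0.0193
```

```bash
python3 st.py
```

```text
t 13.52 z 0.1678 xy 0.5236 -0.0996 ang 20.31 F [-2.  -0.7  6.6] T [-0.004  0.316  0.049] w 0.0193
```

jog_arm([
  {"xyz":[0,0,0],"spin":-0.5,"hand":0},
])

```text
time: 13.6
ee_pos: [0.5236, -0.0996, 0.1678]
ee_rot: [0.0, 0.985, 0.172, 0.0]
force: [-1.3, -0.2, 6.7]
width: 0.0194
```

```bash
python3 st.py
```

```text
t 13.60 z 0.1678 xy 0.5236 -0.0996 ang 19.86 F [-1.3 -0.2  6.7] T [-0.081  0.364  0.092] w 0.0194
```

jog_arm([
  {"xyz":[0,0,0],"spin":-0.5,"hand":0},
])

```text
time: 13.68
ee_pos: [0.5236, -0.0996, 0.1678]
ee_rot: [0.0, 0.986, 0.168, 0.0]
force: [-1.2, -0.1, 6.1]
width: 0.0194
```

```bash
python3 st.py
```

```text
t 13.68 z 0.1678 xy 0.5236 -0.0996 ang 19.33 F [-1.2 -0.1  6.1] T [0.023 0.324 0.129] w 0.0194
```

jog_arm([
  {"xyz":[0,0,0],"spin":-0.6,"hand":0},
])

```text
time: 13.77
ee_pos: [0.5236, -0.0996, 0.1678]
ee_rot: [0.0, 0.987, 0.163, 0.0]
force: [-1.1, -0.9, 6.5]
width: 0.0193
```

```bash
python3 st.py
```

```text
t 13.77 z 0.1678 xy 0.5236 -0.0996 ang 18.73 F [-1.1 -0.9  6.5] T [0.001 0.352 0.117] w 0.0193
```

jog_arm([
  {"xyz":[0,0,0],"spin":-0.6,"hand":0},
])

```text
time: 13.85
ee_pos: [0.5236, -0.0996, 0.1678]
ee_rot: [0.0, 0.988, 0.158, 0.0]
force: [-0.8, -0.2, 6.6]
width: 0.0195
```

```bash
python3 st.py
```

```text
t 13.85 z 0.1678 xy 0.5236 -0.0996 ang 18.13 F [-0.8 -0.2  6.6] T [-0.021  0.348  0.105] w 0.0195
```

jog_arm([
  {"xyz":[0,0,0],"spin":-0.6,"hand":0},
])

```text
time: 13.93
ee_pos: [0.5236, -0.0996, 0.1678]
ee_rot: [0.0, 0.988, 0.152, 0.0]
force: [-1.2, -0.4, 7.3]
width: 0.0192
```

```bash
python3 st.py
```

```text
t 13.93 z 0.1678 xy 0.5236 -0.0996 ang 17.53 F [-1.2 -0.4  7.3] T [-0.004  0.403  0.103] w 0.0192
```

jog_arm([
  {"xyz":[0,0,0],"spin":-0.6,"hand":0},
])

```text
time: 14.02
ee_pos: [0.5236, -0.0996, 0.1678]
ee_rot: [0.0, 0.989, 0.147, 0.0]
force: [-1.8, -0.0, 5.8]
width: 0.0191
```

```bash
python3 st.py
```

```text
t 14.02 z 0.1678 xy 0.5236 -0.0996 ang 16.92 F [-1.8 -0.   5.8] T [-0.002  0.379  0.116] w 0.0191
```

jog_arm([
  {"xyz":[0,0,0],"spin":-0.6,"hand":0},
])

```text
time: 14.1
ee_pos: [0.5236, -0.0996, 0.1678]
ee_rot: [0.0, 0.99, 0.142, 0.0]
force: [-1.3, -0.0, 6.0]
width: 0.0191
```

```bash
python3 st.py
```

```text
t 14.10 z 0.1678 xy 0.5236 -0.0996 ang 16.32 F [-1.3 -0.   6. ] T [-0.004  0.461  0.091] w 0.0191
```

jog_arm([
  {"xyz":[0,0,0],"spin":-0.6,"hand":0},
])

```text
time: 14.18
ee_pos: [0.5236, -0.0996, 0.1678]
ee_rot: [0.0, 0.991, 0.137, 0.0]
force: [-1.7, -1.2, 6.8]
width: 0.0191
```

```bash
python3 st.py
```

```text
t 14.18 z 0.1678 xy 0.5236 -0.0996 ang 15.72 F [-1.7 -1.2  6.8] T [-0.039  0.433  0.118] w 0.0191
```

jog_arm([
  {"xyz":[0,0,0],"spin":-0.6,"hand":0},
])

```text
time: 14.27
ee_pos: [0.5236, -0.0996, 0.1678]
ee_rot: [0.0, 0.991, 0.132, 0.0]
force: [-1.9, -0.5, 6.9]
width: 0.0193
```

```bash
python3 st.py
```

```text
t 14.27 z 0.1678 xy 0.5236 -0.0996 ang 15.12 F [-1.9 -0.5  6.9] T [-0.031  0.486  0.12 ] w 0.0193
```

jog_arm([
  {"xyz":[0,0,0],"spin":-0.6,"hand":0},
])

```text
time: 14.35
ee_pos: [0.5235, -0.0996, 0.1678]
ee_rot: [0.0, 0.992, 0.126, 0.0]
force: [-2.7, -0.8, 6.8]
width: 0.0194
```

```bash
python3 st.py
```

```text
t 14.35 z 0.1678 xy 0.5235 -0.0996 ang 14.52 F [-2.7 -0.8  6.8] T [0.021 0.489 0.086] w 0.0194
```

jog_arm([
  {"xyz":[0,0,0],"spin":-0.6,"hand":0},
])

```text
time: 14.43
ee_pos: [0.5235, -0.0996, 0.1678]
ee_rot: [0.0, 0.993, 0.121, 0.0]
force: [-2.3, 0.2, 6.5]
width: 0.0191
```

```bash
python3 st.py
```

```text
t 14.43 z 0.1678 xy 0.5235 -0.0996 ang 13.92 F [-2.3  0.2  6.5] T [-0.014  0.46   0.149] w 0.0191
```

jog_arm([
  {"xyz":[0,0,0],"spin":-0.3,"hand":0},
])

```text
time: 14.52
ee_pos: [0.5235, -0.0996, 0.1678]
ee_rot: [0.0, 0.993, 0.119, 0.0]
force: [-2.0, -0.5, 7.4]
width: 0.0192
```

```bash
python3 st.py
```

```text
t 14.52 z 0.1678 xy 0.5235 -0.0996 ang 13.62 F [-2.  -0.5  7.4] T [-0.054  0.458  0.098] w 0.0192
```

Noise only. Continue.

jog_arm([
  {"xyz":[-0.2,0,0],"spin":-0.6,"hand":0},
])

```text
time: 14.6
ee_pos: [0.5234, -0.0996, 0.1678]
ee_rot: [0.0, 0.994, 0.114, 0.0]
force: [-1.1, 0.5, 6.0]
width: 0.0192
```

```bash
python3 st.py
```

```text
t 14.60 z 0.1678 xy 0.5234 -0.0996 ang 13.04 F [-1.1  0.5  6. ] T [0.055 0.31  0.1  ] w 0.0192
```

jog_arm([
  {"xyz":[0,0,0],"spin":-0.6,"hand":0},
])

```text
time: 14.68
ee_pos: [0.5234, -0.0996, 0.1678]
ee_rot: [0.0, 0.994, 0.108, 0.0]
force: [-1.7, -0.5, 6.5]
width: 0.0196
```

```bash
python3 st.py
```

```text
t 14.68 z 0.1678 xy 0.5234 -0.0996 ang 12.42 F [-1.7 -0.5  6.5] T [0.02  0.35  0.124] w 0.0196
```

jog_arm([
  {"xyz":[0,0,0],"spin":-0.6,"hand":0},
])

```text
time: 14.77
ee_pos: [0.5234, -0.0996, 0.1678]
ee_rot: [0.0, 0.995, 0.103, 0.0]
force: [-1.4, -0.1, 5.8]
width: 0.0194
```

```bash
python3 st.py
```

```text
t 14.77 z 0.1678 xy 0.5234 -0.0996 ang 11.82 F [-1.4 -0.1  5.8] T [-0.045  0.361  0.144] w 0.0194
```

jog_arm([
  {"xyz":[0,0,0],"spin":-0.5,"hand":0},
])

```text
time: 14.85
ee_pos: [0.5234, -0.0996, 0.1678]
ee_rot: [0.0, 0.995, 0.099, 0.0]
force: [-1.7, -0.2, 6.7]
width: 0.019
```

```bash
python3 st.py
```

```text
t 14.85 z 0.1678 xy 0.5234 -0.0996 ang 11.32 F [-1.7 -0.2  6.7] T [-0.003  0.386  0.066] w 0.0190
```

jog_arm([
  {"xyz":[0,0,0],"spin":-0.6,"hand":0},
])

```text
time: 14.93
ee_pos: [0.5234, -0.0996, 0.1678]
ee_rot: [0.0, 0.996, 0.094, 0.0]
force: [-1.6, 0.1, 6.0]
width: 0.0193
```

```bash
python3 st.py
```

```text
t 14.93 z 0.1678 xy 0.5234 -0.0996 ang 10.73 F [-1.6  0.1  6. ] T [0.036 0.352 0.078] w 0.0193
```

jog_arm([
  {"xyz":[0,0,0],"spin":-0.6,"hand":0},
])

```text
time: 15.02
ee_pos: [0.5234, -0.0996, 0.1678]
ee_rot: [0.0, 0.996, 0.088, 0.0]
force: [-1.5, -0.4, 5.4]
width: 0.0194
```

```bash
python3 st.py
```

```text
t 15.02 z 0.1678 xy 0.5234 -0.0996 ang 10.13 F [-1.5 -0.4  5.4] T [0.024 0.417 0.124] w 0.0194
```

jog_arm([
  {"xyz":[0,0,0],"spin":-0.6,"hand":0},
])

```text
time: 15.1
ee_pos: [0.5234, -0.0996, 0.1678]
ee_rot: [0.0, 0.997, 0.083, 0.0]
force: [-2.2, 0.4, 6.6]
width: 0.0191
```

```bash
python3 st.py
```

```text
t 15.10 z 0.1678 xy 0.5234 -0.0996 ang 9.52 F [-2.2  0.4  6.6] T [0.051 0.41  0.075] w 0.0191
```

jog_arm([
  {"xyz":[0,0,0],"spin":-0.6,"hand":0},
])

```text
time: 15.18
ee_pos: [0.5234, -0.0996, 0.1678]
ee_rot: [0.0, 0.997, 0.078, 0.0]
force: [-0.7, 0.0, 5.9]
width: 0.019
```

```bash
python3 st.py
```

```text
t 15.18 z 0.1678 xy 0.5234 -0.0996 ang 8.92 F [-0.7  0.   5.9] T [0.071 0.41  0.113] w 0.0190
```

jog_arm([
  {"xyz":[0,0,0],"spin":-0.6,"hand":0},
])

```text
time: 15.27
ee_pos: [0.5234, -0.0996, 0.1678]
ee_rot: [0.0, 0.997, 0.073, 0.0]
force: [-1.0, 0.2, 6.9]
width: 0.0193
```

```bash
python3 st.py
```

```text
t 15.27 z 0.1678 xy 0.5234 -0.0996 ang 8.33 F [-1.   0.2  6.9] T [-0.005  0.489  0.08 ] w 0.0193
```

jog_arm([
  {"xyz":[0,0,0],"spin":-0.6,"hand":0},
])

```text
time: 15.35
ee_pos: [0.5234, -0.0996, 0.1678]
ee_rot: [0.0, 0.998, 0.067, 0.0]
force: [-1.3, -0.3, 6.6]
width: 0.0194
```

```bash
python3 st.py
```

```text
t 15.35 z 0.1678 xy 0.5234 -0.0996 ang 7.72 F [-1.3 -0.3  6.6] T [0.116 0.453 0.098] w 0.0194
```

jog_arm([
  {"xyz":[0,0,0],"spin":-0.6,"hand":0},
])

```text
time: 15.43
ee_pos: [0.5234, -0.0996, 0.1678]
ee_rot: [0.0, 0.998, 0.062, 0.0]
force: [-1.7, 0.4, 7.1]
width: 0.0191
```

```bash
python3 st.py
```

```text
t 15.43 z 0.1678 xy 0.5234 -0.0996 ang 7.12 F [-1.7  0.4  7.1] T [0.014 0.49  0.107] w 0.0191
```

jog_arm([
  {"xyz":[0,0,0],"spin":-0.6,"hand":0},
])

```text
time: 15.52
ee_pos: [0.5233, -0.0996, 0.1678]
ee_rot: [0.0, 0.998, 0.057, 0.0]
force: [-1.3, 0.0, 6.7]
width: 0.019
```

```bash
python3 st.py
```

```text
t 15.52 z 0.1678 xy 0.5233 -0.0996 ang 6.53 F [-1.3  0.   6.7] T [-0.019  0.484  0.099] w 0.0190
```

jog_arm([
  {"xyz":[0,0,0],"spin":-0.6,"hand":0},
])

```text
time: 15.6
ee_pos: [0.5233, -0.0996, 0.1678]
ee_rot: [0.0, 0.999, 0.052, 0.0]
force: [-1.4, 0.2, 7.4]
width: 0.0193
```

```bash
python3 st.py
```

```text
t 15.60 z 0.1678 xy 0.5233 -0.0996 ang 5.92 F [-1.4  0.2  7.4] T [0.009 0.521 0.114] w 0.0193
```

jog_arm([
  {"xyz":[-0.2,0,0],"spin":-0.6,"hand":0},
])

```text
time: 15.68
ee_pos: [0.5232, -0.0996, 0.1678]
ee_rot: [0.0, 0.999, 0.046, 0.0]
force: [-1.0, -0.3, 6.4]
width: 0.0194
```

```bash
python3 st.py
```

```text
t 15.68 z 0.1678 xy 0.5232 -0.0996 ang 5.32 F [-1.  -0.3  6.4] T [0.042 0.238 0.156] w 0.0194
```

jog_arm([
  {"xyz":[0,0,0],"spin":-0.3,"hand":0},
])

```text
time: 15.77
ee_pos: [0.5232, -0.0996, 0.1678]
ee_rot: [0.0, 0.999, 0.044, 0.0]
force: [-1.6, 0.4, 6.6]
width: 0.019
```

```bash
python3 st.py
```

```text
t 15.77 z 0.1678 xy 0.5232 -0.0996 ang 5.02 F [-1.6  0.4  6.6] T [0.09  0.409 0.138] w 0.0190
```

jog_arm([
  {"xyz":[0,0,0],"spin":-0.3,"hand":0},
])

```text
time: 15.85
ee_pos: [0.5232, -0.0996, 0.1679]
ee_rot: [0.0, 0.999, 0.041, 0.0]
force: [-0.4, -0.4, 5.7]
width: 0.0192
```

```bash
python3 st.py
```

```text
t 15.85 z 0.1679 xy 0.5232 -0.0996 ang 4.74 F [-0.4 -0.4  5.7] T [0.103 0.349 0.082] w 0.0192
```

jog_arm([
  {"xyz":[0,0,0],"spin":-0.6,"hand":0},
])

```text
time: 15.93
ee_pos: [0.5232, -0.0996, 0.1679]
ee_rot: [0.0, 0.999, 0.036, 0.0]
force: [-1.8, -0.9, 6.2]
width: 0.019
```

```bash
python3 st.py
```

```text
t 15.93 z 0.1679 xy 0.5232 -0.0996 ang 4.15 F [-1.8 -0.9  6.2] T [0.098 0.46  0.14 ] w 0.0190
```

jog_arm([
  {"xyz":[0,0,0],"spin":-0.4,"hand":0},
])

```text
time: 16.02
ee_pos: [0.5232, -0.0996, 0.1678]
ee_rot: [0.0, 0.999, 0.032, 0.0]
force: [-1.0, -0.0, 6.1]
width: 0.0191
```

```bash
python3 st.py
```

```text
t 16.02 z 0.1678 xy 0.5232 -0.0996 ang 3.72 F [-1.  -0.   6.1] T [0.139 0.347 0.076] w 0.0191
```

jog_arm([
  {"xyz":[0,0,0],"spin":-0.6,"hand":0},
])

```text
time: 16.1
ee_pos: [0.5232, -0.0996, 0.1678]
ee_rot: [0.0, 1.0, 0.027, 0.0]
force: [-0.8, -1.0, 6.2]
width: 0.0195
```

```bash
python3 st.py
```

```text
t 16.10 z 0.1678 xy 0.5232 -0.0996 ang 3.13 F [-0.8 -1.   6.2] T [0.026 0.431 0.058] w 0.0195
```

jog_arm([
  {"xyz":[0,0,0],"spin":-0.6,"hand":0},
])

```text
time: 16.18
ee_pos: [0.5232, -0.0996, 0.1678]
ee_rot: [0.0, 1.0, 0.022, 0.0]
force: [-1.2, 0.6, 6.7]
width: 0.019
```

```bash
python3 st.py
```

```text
t 16.18 z 0.1678 xy 0.5232 -0.0996 ang 2.52 F [-1.2  0.6  6.7] T [0.111 0.43  0.084] w 0.0190
```

jog_arm([
  {"xyz":[0,0,0],"spin":-0.6,"hand":0},
])

```text
time: 16.27
ee_pos: [0.5232, -0.0996, 0.1679]
ee_rot: [0.0, 1.0, 0.017, 0.0]
force: [-1.5, -1.0, 6.4]
width: 0.0191
```

```bash
python3 st.py
```

```text
t 16.27 z 0.1679 xy 0.5232 -0.0996 ang 1.92 F [-1.5 -1.   6.4] T [0.033 0.468 0.113] w 0.0191
```

Checking that the bar hasn't twisted in the jaws.

Run:
```python
from h import *
from bench import *
s=snapshot("wrist");cv2.imwrite("pics/w6.png",s["color"][:,:,::-1])
```

```text
(no output)
```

View pics/w6.png

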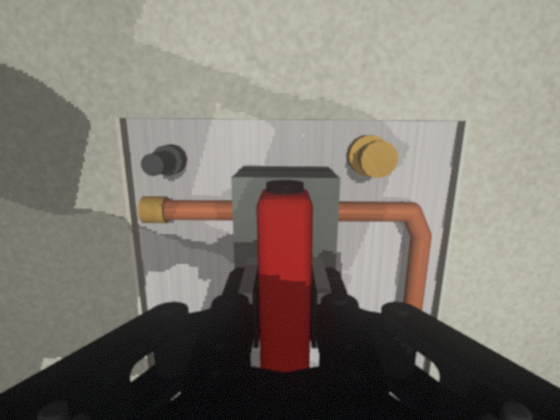

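The bar (px 285,275) is still square in the jaws, so it isn't slipping. Continue.

jog_arm([
  {"xyz":[0,0,0],"spin":-0.6,"hand":0},
])

```text
time: 16.4
ee_pos: [0.5231, -0.0996, 0.1678]
ee_rot: [0.0, 1.0, 0.012, 0.0]
force: [-1.7, 0.3, 5.9]
width: 0.0196
```

```bash
python3 st.py
```

```text
t 16.40 z 0.1678 xy 0.5231 -0.0996 ang 1.36 F [-1.7  0.3  5.9] T [0.09  0.45  0.122] w 0.0196
```

jog_arm([
  {"xyz":[0,0,0],"spin":-0.4,"hand":0},
])

```text
time: 16.48
ee_pos: [0.5232, -0.0996, 0.1678]
ee_rot: [0.0, 1.0, 0.008, 0.0]
force: [-2.3, 0.7, 7.0]
width: 0.0192
```

```bash
python3 st.py
```

```text
t 16.48 z 0.1678 xy 0.5232 -0.0996 ang 0.92 F [-2.3  0.7  7. ] T [0.027 0.444 0.143] w 0.0192
```

jog_arm([
  {"xyz":[0,0,0],"spin":-0.4,"hand":0},
])

```text
time: 16.57
ee_pos: [0.5231, -0.0996, 0.1678]
ee_rot: [0.0, 1.0, 0.005, 0.0]
force: [-1.7, -0.1, 6.3]
width: 0.0196
```

```bash
python3 st.py
```

```text
t 16.57 z 0.1678 xy 0.5231 -0.0996 ang 0.53 F [-1.7 -0.1  6.3] T [0.051 0.421 0.115] w 0.0196
```

jog_arm([
  {"xyz":[0,0,0],"spin":-0.6,"hand":0},
])

```text
time: 16.65
ee_pos: [0.5231, -0.0996, 0.1678]
ee_rot: [0.0, 1.0, -0.001, 0.0]
force: [-0.9, 0.2, 7.7]
width: 0.0192
```

```bash
python3 st.py
```

```text
t 16.65 z 0.1678 xy 0.5231 -0.0996 ang -0.06 F [-0.9  0.2  7.7] T [0.086 0.426 0.138] w 0.0192
```

jog_arm([
  {"xyz":[0,0,0],"spin":-0.5,"hand":0},
])

```text
time: 16.73
ee_pos: [0.5232, -0.0996, 0.1678]
ee_rot: [0.0, 1.0, -0.005, 0.0]
force: [-0.8, -0.5, 6.7]
width: 0.0191
```

```bash
python3 st.py
```

```text
t 16.73 z 0.1678 xy 0.5232 -0.0996 ang -0.58 F [-0.8 -0.5  6.7] T [0.097 0.415 0.143] w 0.0191
```

jog_arm([
  {"xyz":[0,0,0],"spin":-0.5,"hand":0},
])

```text
time: 16.82
ee_pos: [0.5231, -0.0996, 0.1678]
ee_rot: [0.0, 1.0, -0.009, 0.0]
force: [-2.2, 0.8, 7.1]
width: 0.0193
```

```bash
python3 st.py
```

```text
t 16.82 z 0.1678 xy 0.5231 -0.0996 ang -1.07 F [-2.2  0.8  7.1] T [0.093 0.448 0.14 ] w 0.0193
```

Torque has been a bit higher lately (~0.14). Checking whether the bar is twisting in the pads.

```bash
cat > bar.py <<'E'
from h import *
from bench import *
import sys
def edges(im):
    c=im.astype(int);k=(c[...,0]>40)&(c[...,0]>2.2*c[...,1])
    L=[];R=[];V=range(215,345)
    for v in V:
        x=np.nonzero(k[v,230:340])[0]+230;L.append(x.min());R.append(x.max())
    return np.polyfit(V,L,1)[0],np.polyfit(V,R,1)[0],np.mean(L),np.mean(R)
for f in("w4","w5","w6"): print(f,edges(cv2.imread(f"pics/{f}.png")[:,:,::-1]))
s=snapshot("wrist");cv2.imwrite(f"pics/{sys.argv[1]}.png",s["color"][:,:,::-1]);print(edges(s["color"]))
E
python3 bar.py w7; python3 st.py
```

```text
w4 (np.float64(0.010539540346037816), np.float64(-0.013958950688934376), np.float64(259.0692307692308), np.float64(310.0076923076923))
w5 (np.float64(0.01312594737057757), np.float64(-0.014966748146225754), np.float64(258.6923076923077), np.float64(310.2153846153846))
w6 (np.float64(0.016064673831406102), np.float64(-0.012555135260620498), np.float64(258.53846153846155), np.float64(310.25384615384615))
(np.float64(0.016007319504568154), np.float64(-0.01313960316268099), np.float64(258.54615384615386), np.float64(310.31538461538463))
t 16.87 z 0.1678 xy 0.5231 -0.0996 ang -1.11 F [-3.   1.   5.9] T [0.085 0.43  0.124] w 0.0192
```

No twist in the grip over the last 3°, so the screw is still turning.

jog_arm([
  {"xyz":[-0.2,0,0],"spin":-0.5,"hand":0},
])

```text
time: 16.95
ee_pos: [0.523, -0.0996, 0.1678]
ee_rot: [0.0, 1.0, -0.013, 0.0]
force: [-1.9, 1.4, 5.9]
width: 0.0193
```

```bash
python3 st.py
```

```text
t 16.95 z 0.1678 xy 0.5230 -0.0996 ang -1.54 F [-1.9  1.4  5.9] T [0.127 0.221 0.157] w 0.0193
```

jog_arm([
  {"xyz":[0,0,0],"spin":-0.4,"hand":0},
])

```text
time: 17.03
ee_pos: [0.523, -0.0996, 0.1678]
ee_rot: [0.0, 1.0, -0.017, 0.0]
force: [-0.8, -0.1, 6.8]
width: 0.0195
```

```bash
python3 st.py
```

```text
t 17.03 z 0.1678 xy 0.5230 -0.0996 ang -1.97 F [-0.8 -0.1  6.8] T [0.137 0.354 0.239] w 0.0195
```

Torque jumped to 0.24. Hold and re-read.

jog_arm([
  {"xyz":[0,0,0],"spin":0,"hand":0},
])

```text
time: 17.12
ee_pos: [0.523, -0.0996, 0.1678]
ee_rot: [0.0, 1.0, -0.017, 0.0]
force: [-1.1, 0.3, 5.9]
width: 0.019
```

```bash
python3 st.py
```

```text
t 17.12 z 0.1678 xy 0.5230 -0.0996 ang -1.97 F [-1.1  0.3  5.9] T [0.103 0.315 0.185] w 0.0190
```

jog_arm([
  {"xyz":[0,0,0],"spin":0.3,"hand":0},
  {"xyz":[0,0,0],"spin":0,"hand":0},
])

```text
time: 17.28
ee_pos: [0.523, -0.0996, 0.1678]
ee_rot: [0.0, 1.0, -0.014, 0.0]
force: [-1.0, 1.4, 6.4]
width: 0.0192
```

```bash
python3 st.py
```

```text
t 17.28 z 0.1678 xy 0.5230 -0.0996 ang -1.63 F [-1.   1.4  6.4] T [0.083 0.315 0.121] w 0.0192
```

jog_arm([
  {"xyz":[0,0,0],"spin":0,"hand":0},
])

```text
time: 17.37
ee_pos: [0.523, -0.0996, 0.1678]
ee_rot: [0.0, 1.0, -0.014, 0.0]
force: [-0.8, 1.2, 6.4]
width: 0.0195
```

```bash
python3 st.py
```

```text
t 17.37 z 0.1678 xy 0.5230 -0.0996 ang -1.65 F [-0.8  1.2  6.4] T [0.096 0.366 0.082] w 0.0195
```

jog_arm([
  {"xyz":[0,0,0],"spin":0,"hand":0},
])

```text
time: 17.45
ee_pos: [0.523, -0.0996, 0.1678]
ee_rot: [0.0, 1.0, -0.014, 0.0]
force: [-2.3, 0.2, 6.9]
width: 0.0189
```

```bash
python3 st.py
```

```text
t 17.45 z 0.1678 xy 0.5230 -0.0996 ang -1.65 F [-2.3  0.2  6.9] T [0.123 0.4   0.116] w 0.0189
```

Backing off 0.3° leaves 0.11 N·m, where friction alone left ~0.03 earlier. That confirms the stop was reached with about 0.1 N·m beyond friction. Now back off within the play and withdraw straight up.

jog_arm([
  {"xyz":[0,0,0],"spin":1.5,"hand":0},
  {"xyz":[-0.3,0,0],"spin":1.5,"hand":0},
  {"xyz":[0,0,0.5],"spin":0,"hand":0},
  {"xyz":[0,0,0],"spin":0,"hand":0},
])

```text
time: 17.78
ee_pos: [0.5227, -0.0995, 0.168]
ee_rot: [0.0, 1.0, 0.011, 0.0]
force: [1.1, 0.1, -0.8]
width: 0.0196
```

```bash
python3 st.py
```

```text
t 17.78 z 0.1680 xy 0.5227 -0.0995 ang 1.31 F [ 1.1  0.1 -0.8] T [ 0.012 -0.243  0.002] w 0.0196
```

jog_arm([
  {"xyz":[0,0,0],"spin":0,"hand":0},
  {"xyz":[0,0,1],"spin":0,"hand":0},
  {"xyz":[0,0,1],"spin":0,"hand":0},
  {"xyz":[0,0,1],"spin":0,"hand":0},
], force=50)

```text
time: 18.12
ee_pos: [0.5226, -0.0996, 0.171]
ee_rot: [-0.0, 1.0, 0.012, -0.0]
force: [2.2, -0.1, -3.4]
width: 0.0191
```

```bash
python3 st.py
```

```text
t 18.12 z 0.1710 xy 0.5226 -0.0996 ang 1.33 F [ 2.2 -0.1 -3.4] T [ 0.057 -0.459  0.011] w 0.0191
```

jog_arm([
  {"xyz":[0.3,0,2],"spin":0,"hand":0},
  {"xyz":[0,0,3],"spin":0,"hand":0},
  {"xyz":[0,0,3],"spin":0,"hand":0},
  {"xyz":[0,0,4],"spin":0,"hand":0},
  {"xyz":[0,0,8],"spin":0,"hand":0},
])

```text
time: 18.53
ee_pos: [0.5224, -0.0994, 0.191]
ee_rot: [-0.0, 1.0, 0.012, -0.001]
force: [-0.5, 0.3, -2.2]
width: 0.0188
```

jog_arm([
  {"xyz":[0,0,10],"spin":0,"hand":0},
  {"xyz":[0,0,10],"spin":0,"hand":0},
  {"xyz":[0,0,8],"spin":0,"hand":0},
  {"xyz":[0,0,0],"spin":0,"hand":0},
])

```text
time: 18.87
ee_pos: [0.5237, -0.0998, 0.2211]
ee_rot: [0.0, 1.0, 0.012, 0.001]
force: [-0.3, -0.1, -1.6]
width: 0.0195
```

```bash
python3 st.py; python3 bar.py w8;python3 - <<'E'
from h import *
from bench import *
s=snapshot("scene");crop(s,80,120,220,270,4,"pics/s5.png")
E
```

```text
t 18.87 z 0.2211 xy 0.5237 -0.0998 ang 1.35 F [-0.3 -0.1 -1.6] T [-0.013 -0.073 -0.024] w 0.0195
w4 (np.float64(0.010539540346037816), np.float64(-0.013958950688934376), np.float64(259.0692307692308), np.float64(310.0076923076923))
w5 (np.float64(0.01312594737057757), np.float64(-0.014966748146225754), np.float64(258.6923076923077), np.float64(310.2153846153846))
w6 (np.float64(0.016064673831406102), np.float64(-0.012555135260620498), np.float64(258.53846153846155), np.float64(310.25384615384615))
(np.float64(0.01170301383331798), np.float64(-0.012680768547979233), np.float64(258.6384615384615), np.float64(310.2076923076923))
```

View pics/s5.png

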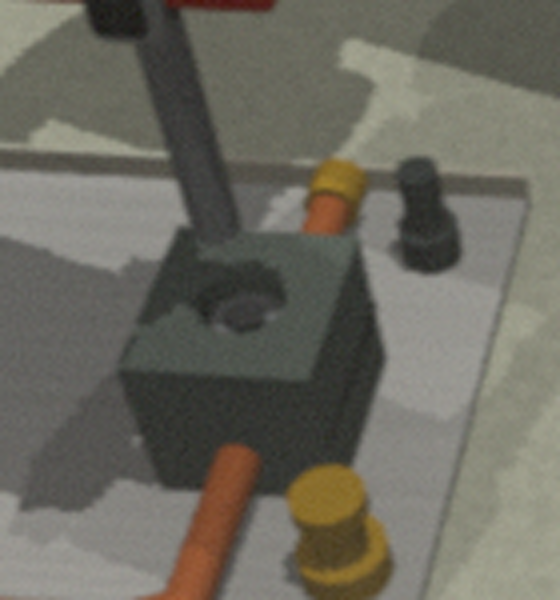

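The key is clear of the socket (tip at crop ~(215,240)) and the bystanders are untouched. Carry it back to pocket_b, returning to the original orientation.

jog_arm([
  {"xyz":[-2,18,0],"spin":6,"hand":0},
  {"xyz":[-2,18,0],"spin":6,"hand":0},
  {"xyz":[-2,18,0],"spin":6,"hand":0},
  {"xyz":[-2,18,0],"spin":6,"hand":0},
  {"xyz":[-2,18,0],"spin":6,"hand":0},
])

```text
time: 19.38
ee_pos: [0.5124, -0.0087, 0.2184]
ee_rot: [-0.0, 0.962, 0.273, -0.0]
force: [0.2, 0.3, -2.6]
width: 0.0194
```

jog_arm([
  {"xyz":[-2,18,0],"spin":6,"hand":0},
  {"xyz":[-2,18,0],"spin":6,"hand":0},
  {"xyz":[-2,18,0],"spin":6,"hand":0},
  {"xyz":[-2,18,0],"spin":6,"hand":0},
  {"xyz":[-2,18,0],"spin":6,"hand":0},
])

```text
time: 19.8
ee_pos: [0.5024, 0.0813, 0.2184]
ee_rot: [-0.0, 0.859, 0.512, -0.0]
force: [0.1, -0.8, -2.3]
width: 0.0196
```

jog_arm([
  {"xyz":[-2,18,0],"spin":6,"hand":0},
  {"xyz":[-2,18,0],"spin":6,"hand":0},
  {"xyz":[-2,18,0],"spin":6,"hand":0},
  {"xyz":[-1,18,0],"spin":5.9,"hand":0},
  {"xyz":[0,5,0],"spin":0,"hand":0},
])

```text
time: 20.22
ee_pos: [0.4953, 0.1594, 0.2185]
ee_rot: [-0.0, 0.733, 0.68, -0.0]
force: [-0.7, 1.0, -2.9]
width: 0.0195
```

jog_arm([
  {"xyz":[0,0,0],"spin":0,"hand":0},
  {"xyz":[0,0,0],"spin":0,"hand":0},
  {"xyz":[0,0,0],"spin":0,"hand":0},
])

```text
time: 20.47
ee_pos: [0.4959, 0.1567, 0.2188]
ee_rot: [-0.0, 0.737, 0.676, -0.0]
force: [0.5, -1.1, -2.7]
width: 0.0194
```

```bash
python3 st.py
python3 - <<'E'
from h import *
from bench import *
s=snapshot("scene");crop(s,268,86,388,206,5,"pics/s6.png");pickle.dump(s,open("s6.pkl","wb"))
E
```

```text
t 20.47 z 0.2188 xy 0.4959 0.1567 ang 85.10 F [ 0.5 -1.1 -2.7] T [-0.063 -0.014  0.004] w 0.0194
```

View pics/s6.png

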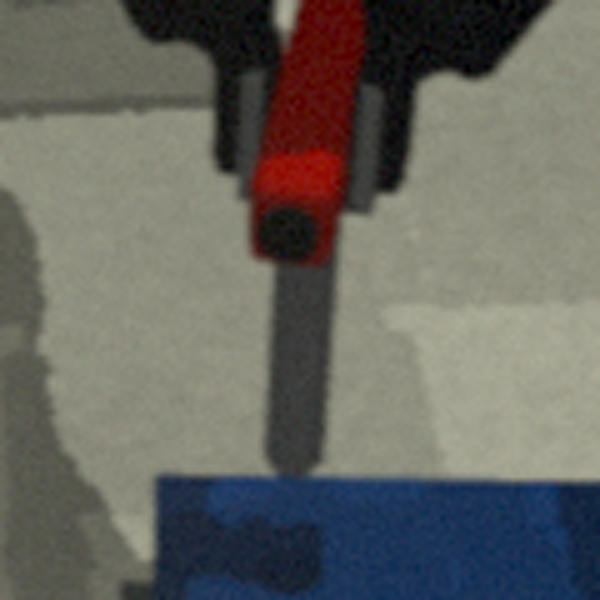

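The image matches the one from just after the lift (tip at crop (293,468)). Lower into the pocket, watching force.

jog_arm([
  {"xyz":[0.2,0.2,-12],"spin":0,"hand":0},
  {"xyz":[0,0,-12],"spin":0,"hand":0},
  {"xyz":[0,0,-12],"spin":0,"hand":0},
  {"xyz":[0,0,-3],"spin":0,"hand":0},
  {"xyz":[0,0,0],"spin":0,"hand":0},
])

```text
time: 20.93
ee_pos: [0.4958, 0.157, 0.1794]
ee_rot: [-0.0, 0.736, 0.677, -0.001]
force: [-0.5, -0.9, -2.2]
width: 0.0194
```

jog_arm([
  {"xyz":[0,0,-2],"spin":0,"hand":0},
  {"xyz":[0,0,-2],"spin":0,"hand":0},
  {"xyz":[0,0,-2],"spin":0,"hand":0},
])

```text
time: 21.18
ee_pos: [0.4964, 0.1576, 0.1744]
ee_rot: [0.0, 0.736, 0.677, 0.0]
force: [0.1, -0.8, -2.3]
width: 0.0194
```

```bash
python3 st.py
```

```text
t 21.18 z 0.1744 xy 0.4964 0.1576 ang 85.23 F [ 0.1 -0.8 -2.3] T [-0.009  0.066  0.015] w 0.0194
```

In the mouth without contact. Continue down.

jog_arm([
  {"xyz":[0,-0.3,-4],"spin":0,"hand":0},
  {"xyz":[0,0,-4],"spin":0,"hand":0},
  {"xyz":[0,0,-4],"spin":0,"hand":0},
])

```text
time: 21.43
ee_pos: [0.4961, 0.1574, 0.1617]
ee_rot: [0.0, 0.736, 0.677, 0.0]
force: [-0.2, -0.8, -3.1]
width: 0.0192
```

jog_arm([
  {"xyz":[0,0,-6],"spin":0,"hand":0},
  {"xyz":[0,0,-6],"spin":0,"hand":0},
  {"xyz":[0,0,-5],"spin":0,"hand":0},
  {"xyz":[0,0,-5],"spin":0,"hand":0},
  {"xyz":[0,0,0],"spin":0,"hand":0},
])

```text
time: 21.85
ee_pos: [0.4956, 0.1573, 0.1389]
ee_rot: [-0.0, 0.736, 0.677, -0.001]
force: [-0.2, 0.3, -1.9]
width: 0.0195
```

```bash
python3 st.py
```

```text
t 21.85 z 0.1389 xy 0.4956 0.1573 ang 85.25 F [-0.2  0.3 -1.9] T [-0.024  0.018 -0.006] w 0.0195
```

jog_arm([
  {"xyz":[0,0,-3],"spin":0,"hand":0},
  {"xyz":[0,0,-2],"spin":0,"hand":0},
  {"xyz":[0,0,0],"spin":0,"hand":0},
])

```text
time: 22.1
ee_pos: [0.496, 0.1573, 0.1347]
ee_rot: [-0.0, 0.736, 0.677, -0.0]
force: [0.2, -0.4, -1.8]
width: 0.0192
```

jog_arm([
  {"xyz":[0,0,-0.7],"spin":0,"hand":0},
  {"xyz":[0,0,0],"spin":0,"hand":0},
])

```text
time: 22.27
ee_pos: [0.4962, 0.1573, 0.1343]
ee_rot: [0.0, 0.736, 0.677, 0.0]
force: [-0.5, -0.6, -2.5]
width: 0.0193
```

jog_arm([
  {"xyz":[0,0,-0.5],"spin":0,"hand":0},
  {"xyz":[0,0,0],"spin":0,"hand":0},
])

```text
time: 22.43
ee_pos: [0.4961, 0.1574, 0.1338]
ee_rot: [0.0, 0.736, 0.677, 0.0]
force: [0.3, 0.5, -2.3]
width: 0.0195
```

jog_arm([
  {"xyz":[0,0,-0.6],"spin":0,"hand":0},
  {"xyz":[0,0,0],"spin":0,"hand":0},
], force=20)

```text
time: 22.6
ee_pos: [0.4961, 0.1574, 0.1332]
ee_rot: [0.0, 0.736, 0.677, 0.0]
force: [-0.1, -1.5, -1.2]
width: 0.019
```

jog_arm([
  {"xyz":[0,0,0],"spin":0,"hand":0.3},
  {"xyz":[0,0,0],"spin":0,"hand":0.45},
  {"xyz":[0,0,0],"spin":0,"hand":0.6},
  {"xyz":[0,0,0],"spin":0,"hand":0.75},
  {"xyz":[0,0,0],"spin":0,"hand":0.75},
])

```text
time: 23.02
ee_pos: [0.4962, 0.1574, 0.1333]
ee_rot: [0.0, 0.736, 0.677, 0.0]
force: [0.4, 0.2, 0.2]
width: 0.0641
```

```bash
python3 st.py
python3 - <<'E'
from h import *
from bench import *
s=snapshot("wrist");cv2.imwrite("pics/w9.png",s["color"][:,:,::-1])
E
```

```text
t 23.02 z 0.1333 xy 0.4962 0.1574 ang 85.24 F [0.4 0.2 0.2] T [ 0.003 -0.011 -0.005] w 0.0641
```

View pics/w9.png

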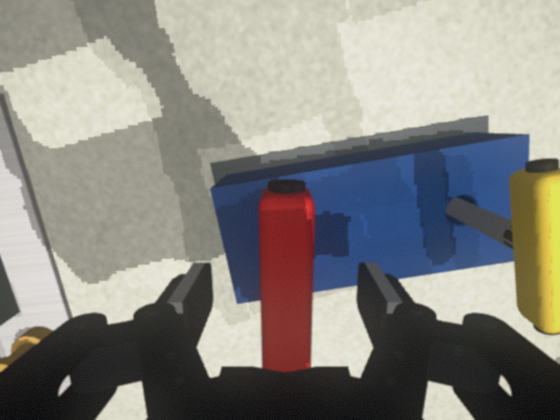

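The key (px 286,280) is free between the open jaws and both fingers are clear. Retreat straight up.

jog_arm([
  {"xyz":[0,0,5],"spin":0,"hand":0.8},
  {"xyz":[0,0,15],"spin":0,"hand":0.8},
  {"xyz":[0,0,25],"spin":0,"hand":0.8},
  {"xyz":[0,0,30],"spin":0,"hand":0.8},
  {"xyz":[0,0,30],"spin":0,"hand":0.8},
])

```text
time: 23.48
ee_pos: [0.4956, 0.1573, 0.2395]
ee_rot: [-0.0, 0.736, 0.677, -0.0]
force: [0.5, 0.6, 0.0]
width: 0.0684
```

jog_arm([
  {"xyz":[-15,20,10],"spin":0,"hand":0.8},
  {"xyz":[-20,30,0],"spin":0,"hand":0.8},
  {"xyz":[-20,30,0],"spin":0,"hand":0.8},
  {"xyz":[-15,30,0],"spin":0,"hand":0.8},
  {"xyz":[-10,30,0],"spin":0,"hand":0.8},
])

```text
time: 23.9
ee_pos: [0.4144, 0.2984, 0.2488]
ee_rot: [-0.0, 0.736, 0.677, 0.0]
force: [1.5, 1.0, 0.5]
width: 0.0684
```

jog_arm([
  {"xyz":[0,20,0],"spin":0,"hand":0.8},
  {"xyz":[0,0,0],"spin":0,"hand":0.8},
  {"xyz":[0,0,0],"spin":0,"hand":0.8},
  {"xyz":[0,0,0],"spin":0,"hand":0.8},
])

```text
time: 24.23
ee_pos: [0.416, 0.3169, 0.2483]
ee_rot: [0.0, 0.736, 0.677, -0.0]
force: [0.4, -0.8, -0.4]
width: 0.0685
```

```bash
python3 st.py
python3 - <<'E'
from h import *
from bench import *
d0=pickle.load(open("s0.pkl","rb"))
def m(s,fn,box):
    c=s["color"].astype(int);k=fn(c[...,0],c[...,1],c[...,2]);x0,y0,x1,y1=box
    mm=np.zeros(k.shape,np.uint8);mm[y0:y1,x0:x1]=k[y0:y1,x0:x1];return mm
for n in("top","scene"):
    s=snapshot(n);cv2.imwrite(f"pics/{n}9.png",s["color"][:,:,::-1])
    b={"top":[("red",(200,180,260,265)),("yel",(140,190,170,260)),("yel",(345,160,385,195))],"scene":[("red",(310,130,345,195)),("yel",(390,140,425,190)),("yel",(145,235,185,275))]}[n]
    for c,box in b:
        fn=(lambda r,g,bb:(r>90)&(r>1.8*g)) if c=="red" else (lambda r,g,bb:(r>80)&(g>.55*r)&(bb<.6*r))
        for t in(d0[n],s):
            k=m(t,fn,box);print(n,c,[round(float(v),1) for v in sum([list(x) if isinstance(x,tuple) else [x] for x in cv2.minAreaRect(cv2.findNonZero(k))],[])])
E
```

```text
t 24.23 z 0.2483 xy 0.4160 0.3169 ang 85.26 F [ 0.4 -0.8 -0.4] T [-0.025  0.041 -0.011] w 0.0685
top red [229.4, 220.8, 14.1, 60.0, 7.6]
top red [229.4, 220.4, 14.4, 59.0, 7.3]
top yel [155.4, 225.4, 47.3, 11.8, 86.1]
top yel [155.3, 225.4, 47.2, 11.9, 86.2]
top yel [364.0, 178.5, 16.3, 20.5, 45.0]
top yel [364.0, 178.5, 16.3, 20.5, 45.0]
scene red [328.2, 159.5, 15.1, 43.7, 11.3]
scene red [328.4, 159.6, 15.6, 43.9, 12.5]
scene yel [408.4, 164.0, 39.5, 12.5, 72.3]
scene yel [407.4, 164.8, 40.3, 14.5, 73.5]
scene yel [164.3, 252.8, 34.9, 22.5, 79.4]
scene yel [164.3, 252.8, 35.1, 22.5, 79.4]
```

View pics/scene9.png

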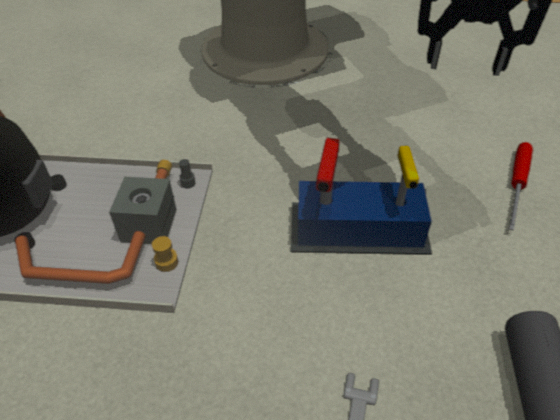

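View pics/top9.png

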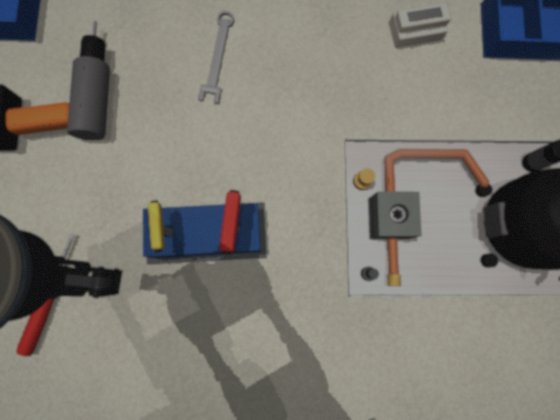

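Both views show the red key upright in its pocket (scene px (328,160), top px (229,220)), with the yellow key, spare screw and fitting where they started. Handing in.

```bash
python3 -c "
from bench import *
print(sign_off())"
```

```text
the job is handed in; nothing more can be done
None
```

The job is done and handed in at about 24 s of the 72 s allowed; no verdict came back.

- **Seating:** I took the red key from the −y pocket. I read the hex angle roughly with the wrist camera and felt the key in with about 3 N or less of net axial force. It bottomed within 0.2 mm of the predicted fully home height before I turned anything, and that height held to 0.2 mm through the whole turn.
- **Turning:** I turned the screw clockwise about 61° (1.06 rad, inside the stated 0.7–1.1). The twisting resistance was about 0.1 N·m from friction, then two readings of 0.24 and 0.19 N·m at the end. Backing off 0.3° left about 0.11 N·m, where friction alone had left about 0.03. I took that as the stop, reached with about 0.1 N·m beyond friction and under the 0.3 limit.
- **Return:** I turned the key back a few degrees within its play, lifted it straight out and stood it in the same pocket, 12 mm of socket clear and no side load. It met no resistance going in.

**Last checks:** In the final pictures the red key, yellow key and brass fitting match their starting positions to about a pixel. The spare screw I compared only by eye, and it looks unmoved.

**Not confirmed:** The screw being at its stop rests on the torque readings alone. A turn of about 60° leaves the hex looking the same, so pictures could not check it. The torque readings scatter by about ±0.03 N·m; some earlier ones near 0.15 turned out to be noise.

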